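# Unbar and fold open the small cupboard

## Task

Unbar and open the small bifold cupboard on the bench: press the bar's spring pin flush and slide the steel sleeve back off the door until the pin pops out through the sleeve's other hole, and move the block plane, which stands in the door's way, elsewhere on the bench, left standing on its sole. Then pull the door by its handle until it is folded fully open. The door must not push the plane, and everything else stays where it is, the glue bottle upright.

Things in the scene. Friction and masses are not known exactly. Their poses are not given: they have to be found in the camera images.
- cupboard: plywood cupboard, 270 wide (y), 75 deep (x), 170 high, fixed; origin on the bench under the middle of its front plane; its front faces its own -x, y runs along the front to the left. The shut door lies in front of the front plane, 12 mm thick.
- post_foot (a point): foot of the fixed post (34 x 28, 90 high) right of the cupboard, at the cupboard's own (-90, -301) on the bench. It stands on a 4 mm steel foot plate (own x -111 to -1, y -317 to -135) and holds the level inner tube (22 mm square, along the cupboard's y, height 70), which ends at own y -130.
- pin_spot (a point): centre of the brass spring pin where it crosses the sleeve's front face (cupboard's -x side), height 70; fixed, at the cupboard's own (-105, -150). Pin 14 mm thick, round end, points to -x, stands 8 mm proud. Fingers closed across the sleeve here press it flush; sleeve and fingers then slide together. Some 60 mm clear behind the sleeve.
- pin (a joint): how far the pin is pressed in, m: 0 fully out, 0.008 flush with the sleeve, about 0.011 when tucked under the sleeve's wall; a spring of 4 N (out) to 8 N (flush) pushes it out.
- sleeve (a joint): travel of the sleeve along the cupboard's -y (away from the door), m: 0 barred with the pin in the first hole, 0.090 clear of the door with the pin in the second hole, 0.096 end stop. It cannot move while the pin stands out of a hole; it drags with about 2 N.
- sleeve_tip (a point): centre of the sleeve's free end, at height 70. The sleeve is a square steel tube 30 x 30, 210 long, its axis along the cupboard's y, and reaches from this point to the cupboard's -y; a black rubber end cap 34 x 34 on the tip. While barred it lies across the door and stops it after some 27 degrees.
- door_a: left panel of the bifold door, 130 wide, 12 thick, heights 8 to 164; origin on its fixed hinge at the cupboard's own (0, 130), the panel reaches from there along its own -y; it swings out to the cupboard's -x, by half of joint door_b.
- door_b (a joint): fold of the door, rad: 0 shut, 2.8 fully folded. The right panel (130 wide) hangs on the left one, its other edge runs in a track in the front plane: with f = half this value, in the cupboard's axes, the fold line is at (-130 sin f, 130 - 130 cos f), left panel turned clockwise by f, right one counter-clockwise by f. Stays where left; 2 N move it.
- handle (a point): middle of the upright steel handle bar on the right panel, 12 mm thick, heights 110 to 169, this point at 140; 46 mm in front of the panel's hinge plane (28 mm clear behind the bar) and 24 mm from the fold line; joined to the panel at its top and bottom.
- plane_centre (a point): black iron block plane, 162 long (own y), 45 wide (own x), 40 high, 0.5 to 0.95 kg, the point half-way up (20 mm over its sole) in the middle; grasp it across its sides. It starts in front of the door where the folding door would strike it.
- block_plane: the same plane; origin in the middle of its sole. To stand it on, the bench is free in front of the cupboard from its front edge at x = 0.34 on, between y = -0.33 and 0.26 (a vice stands farther left), but for the bystanders listed here.
- glue_centre (a point): white glue bottle with an orange nozzle, upright, 57 mm thick and 172 high; point on its axis 67 mm over its foot. Bystander.
- sanding_centre (a point): cork sanding block, 64 (own x) x 106 (own y) x 31 mm; its centre. Bystander.
- tape_centre (a point): roll of masking tape lying flat, 87 mm wide, 25 high; its centre. Bystander.
- saw_centre (a point): hole saw, 45 mm thick, 66 high with its shank, standing on the cupboard; the middle of its cup, 18 mm over its foot. Bystander.

How it is judged:
By the outcome, as a careful person would: the job done as asked, in the order asked, and still so for the second after the job is handed in, with the robot touching nothing.
It also fails if it takes over 61 s, if anything falls off the work surface, if the arm or the gripper's body presses on something with over 40 N, if the wrist force passes 120 N, or if a joint passes its speed limit or range.

## Robot

A 6-joint arm with a two-finger parallel gripper is mounted at the origin on a cart in front of the work surface, level with it; the furniture and walls round the work are solid. World frame = base frame: x ahead of the robot, y to its left, z up, the work surface at z = 0. Lengths are in m, angles in rad, forces in N, time in s.
With the tool pointing down it reaches from about 0.425 to 0.95 m from the base axis. Payload 3.5 kg.
Tool frame: the origin (TCP) lies at the very end of the fingers, on their centre line; the grasp point (between the pads) lies 19 mm behind it (tcp_to_grasp is the distance from the TCP to the grasp point, in m); z points along the fingers, y is the direction in which the jaws open and shut (so a half turn about z gives the same grasp; the last joint's range is limited). The gripper opens to 85 mm and grips with 20 to 120 N. Pads are 22 mm wide; open, the fingers measure 114 mm over their backs; the gripper's body (76 mm by 85 mm) begins 54 mm behind the grasp point. The pads swing forward as they close: fully open they stand 13 mm farther back than shut.
Start: joints at [1.094, 0.286, 1.577, -0, 1.279, -0.15], TCP at [0.217, 0.639, 0.231] pointing down, gripper open.
Joint ranges: [-2.77, 2.77], [-0.9, 2.22], [0.21, 2.48], [-1.53, 4.67], [0.24, 2.81], [-2.84, 2.84]. Speed limits (rad/s): [2.79, 2.79, 3.14, 3.14, 3.14, 3.14].

## Interface

Orientations are given as a unit quaternion [x, y, z, w].
In Python, from plant import * gives the robot as it stands. The module is installed in compiled form; this text tells all that it offers.
- The arm moves only by the tool arm_command, never from a script. Its argument "steps" is a list of rows, each a list of 3 entries, a list of its own where there are three numbers: the turn, a rotation vector about the tool's x, y, z in rad, then the shift along the tool's x, y, z in m, then the gripper command: -1 is shut, 1 is fully open, values between are in proportion. A call has 1 to 12 rows; each row is the pose to reach, as a shift and turn from the pose measured when the call began, along the tool's axes at that moment; what a row does not reach only later rows make up. A row lasts 1/8 s, in which the tool goes at most 62.5 mm and 10.7 degrees, less where a joint would pass 70% of its speed; a pose out of reach is approached as far as the arm can. A call with a gripper value outside its range is refused whole. The fingers move at their own pace and stop on an object; "force" is the grip in N (left out, the last holds). Time passes only in rows, so rows that repeat a pose let the fingers close. It gives the time, the measured TCP pose, the force and the opening at its end, in the units of the state.
- get_state(): the state, without advancing time (a new reading comes with each control period).
- read_camera(name): name is "scene" or "top"; returns a dict with "frame" (400x640x3 uint8, red, green, blue), "vfov" (degrees; the focal length in pixels is half the picture's height over the tangent of half this angle, whatever the lens; pixels are square), "cx", "cy" (the principal point, pixels), "position" and "rotation" of the camera in the world. Camera axes: x right, y up, looking along -z (the intrinsics and any distortion apply to the point x, -y, -z); pixel columns grow to the right and rows downward; lengths in m; the calibration is good to about 2 mm. A picture is of the moment at which its call begins. There is no depth.
- sign_off(): hands the job in, once; it reports no verdict.
The state is a dict: "time": time; "qpos": joint angles; "dq": joint speeds; "joint_efforts": joint torques, N m; "eef_pos": TCP position; "tcp_rot": TCP orientation; "contact_force": force on the tool from outside, world axes, zero at the start; "wrist_torque": the same for the moment, N m; "opening": opening from 0.0 (shut) to 1.0 (fully open).
Only numpy, scipy, OpenCV 4.12 (cv2) and the standard library are available. Lean on these libraries where they do the work, as an engineer would, in place of code of your own. Each camera call takes 0.05 s, during which the arm holds its last target.

## Working session

There is one attempt and no reset: what is moved stays moved. The work goes in short steps, Python scripts to look and compute and a tool call to move; the robot and the scene stay as the last step left them, time stands still between calls to the robot, and variables do not carry over. Pictures are saved under pics/ and viewed, and the job is handed in when it is done.

Besides the shell and the picture viewer there is one more tool, called after "Request:" by a JSON object that holds its "name" and its "arguments". arm_command: Moves the arm, as the interface text tells. Its arguments: {"type":"object","properties":{"steps":{"type":"array"},"force":{"type":"number"}},"required":["steps"]}

```bash
mkdir -p pics; python3 - <<'E'
from plant import *
import cv2
for n in ("scene","top"):
    c=read_camera(n)
    cv2.imwrite(f"pics/{n}0.png",c["frame"][:,:,::-1])
    print(n,{k:v for k,v in c.items() if k!="frame"})
s=get_state();print(s)
E
```

```text
scene {'vfov': 50.06904081517736, 'cx': 319.05721443270335, 'cy': 189.18917388269992, 'position': array([ 0.16320435, -0.79114218,  0.63347535]), 'rotation': array([ 0.50242094, -0.11011952, -0.18620351,  0.83712313])}
top {'vfov': 54.72660885100568, 'cx': 316.2205624022163, 'cy': 200.09741194704026, 'position': array([0.441269  , 0.03702282, 1.08241214]), 'rotation': array([-0.03906856,  0.04922246,  0.71399868, -0.69732107])}
{'time': 0.1, 'qpos': array([ 1.09399483e+00,  2.87118458e-01,  1.57801767e+00, -2.86685436e-05,
        1.27858270e+00, -1.50005106e-01]), 'dq': array([-7.90515230e-05, -3.05017163e-03, -3.09722989e-03,  6.69715976e-05,
        8.20390462e-04,  1.04330742e-03]), 'joint_efforts': array([ 7.17760813e-04, -4.07299483e+01, -2.93697453e+01, -1.28150759e-04,
        3.50305512e-03,  3.88616115e-06]), 'eef_pos': array([0.2163926 , 0.63875686, 0.23006489]), 'tcp_rot': array([ 1.62667889e-01,  9.86680307e-01, -1.01553452e-03, -3.14693757e-04]), 'contact_force': array([-0.74868134, -0.37558867,  0.49175515]), 'wrist_torque': array([-0.0025075 , -0.01988362,  0.06429892]), 'opening': 0.9991958796563691}
```

View pics/scene0.png

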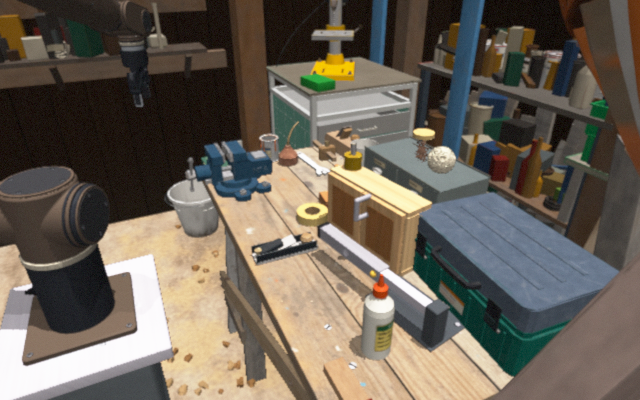

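View pics/top0.png

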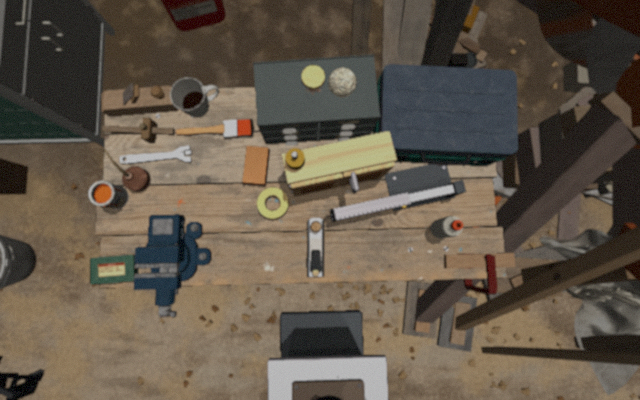

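```bash
cat > h.py <<'E'
import numpy as np, cv2
from scipy.spatial.transform import Rotation as R
def K(c):
    f=200/np.tan(np.radians(c["vfov"])/2); return f,c["cx"],c["cy"]
def ray(c,u,v):
    f,cx,cy=K(c); d=np.array([(u-cx)/f,-(v-cy)/f,-1.0])
    return R.from_quat(c["rotation"]).apply(d)
def onz(c,u,v,z):
    d=ray(c,u,v); p=np.array(c["position"]); return p+d*(z-p[2])/d[2]
def proj(c,P):
    q=R.from_quat(c["rotation"]).inv().apply(np.asarray(P)-c["position"]); f,cx,cy=K(c)
    return np.array([cx+f*q[0]/-q[2], cy-f*q[1]/-q[2]])
def tri(c1,p1,c2,p2):
    d1=ray(c1,*p1);d2=ray(c2,*p2);d1/=np.linalg.norm(d1);d2/=np.linalg.norm(d2)
    a=np.array(c1["position"]);b=np.array(c2["position"])
    t=np.linalg.lstsq(np.stack([d1,-d2],1),b-a,rcond=None)[0]
    A=a+t[0]*d1;B=b+t[1]*d2; return (A+B)/2,np.linalg.norm(A-B)
def crop(c,x0,y0,x1,y1,s,name):
    im=c["frame"][y0:y1,x0:x1,::-1]
    cv2.imwrite("pics/"+name,cv2.resize(im,None,fx=s,fy=s,interpolation=cv2.INTER_CUBIC))
E
python3 - <<'E'
from plant import *
from h import *
t=read_camera("top");s=read_camera("scene")
crop(t,240,120,480,290,3.3,"t1.png")
crop(s,230,160,480,370,2.8,"s1.png")
print(proj(s,get_state()["eef_pos"]),proj(t,get_state()["eef_pos"]))
for u in (150,300,450): print(onz(t,u,280,0)) 
E
```

```text
[143.60728757 105.65899794] [ 25.75657461 364.16137314]
[0.36707959 0.48000304 0.        ]
[0.35663617 0.069796   0.        ]
[ 0.34608989 -0.34445126  0.        ]
```

View pics/t1.png

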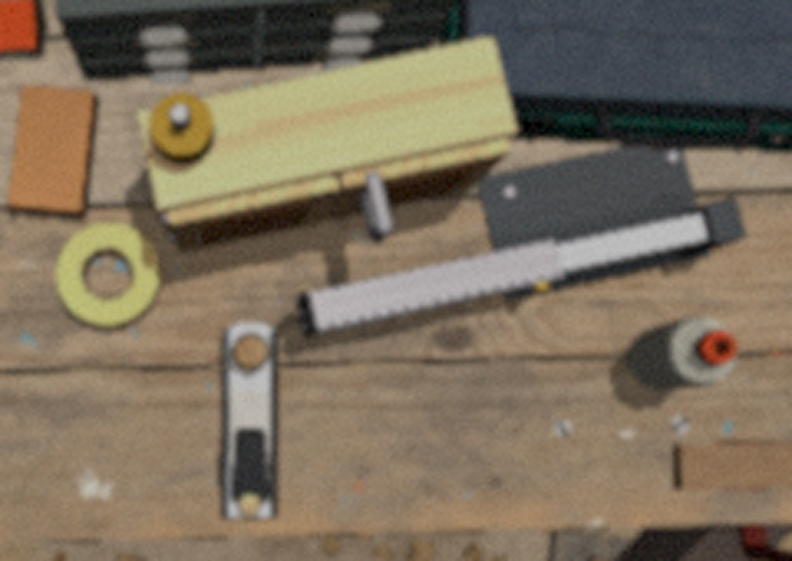

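View pics/s1.png

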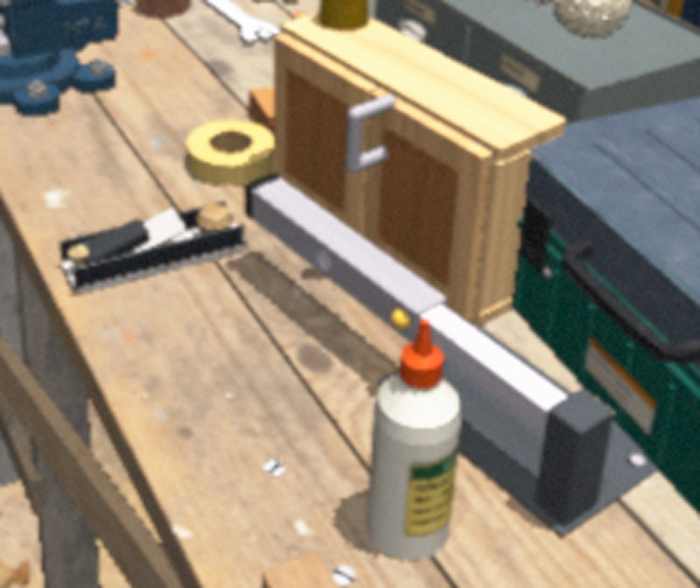

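```bash
python3 - <<'E'
from plant import *
from h import *
t=read_camera("top");s=read_camera("scene")
T=lambda x,y:(x/3.3+240-.35,y/3.3+120-.35)
S=lambda x,y:(x/2.8+230-.32,y/2.8+160-.32)
def P(n,x,y,z):
    p=onz(t,*T(x,y),z); print(n,p.round(4),"scene crop",((proj(s,p)-[230,160])*2.8).round(0)); return p
a=P("sl tip near",316,331,.085);b=P("sl tip far",309,291,.085)
c=P("sl end near",563,275,.085);d=P("sl end far",556,240,.085)
v=(a+b)/2-(c+d)/2; print("sleeve dir deg",np.degrees(np.arctan2(v[1],v[0]))-90, np.linalg.norm(v))
r=[P("roof",*q,.170) for q in ((140,115),(495,38),(518,135),(160,212))]
for i,j in((1,0),(2,3)):
    v=r[i]-r[j];v=-v;print("roof",np.degrees(np.arctan2(v[1],v[0]))-90,np.linalg.norm(v))
print("depth",np.linalg.norm(r[0]-r[3]),np.linalg.norm(r[1]-r[2]))
print("pin",tri(t,T(542,287),s,S(400,318)))
print("handle top",tri(t,T(375,176),s,S(388,102)), tri(t,T(380,234),s,S(352,108)))
for n,q,z in(("plane",((228,325),(272,322),(222,516),(275,517)),.04),):
    pp=[P(n,*w,z) for w in q]; print(np.mean(pp,0), np.linalg.norm(pp[0]-pp[2]),np.linalg.norm(pp[0]-pp[1]))
P("glue noz",717,347,.172);P("tape",107,274,.025);P("sanding",53,150,.031)
for q in((480,180),(690,147)):P("plate",*q,.004)
P("post",725,220,.09)
E
```

```text
sl tip near [ 0.5135 -0.0272  0.085 ] scene crop [245. 187.]
sl tip far [ 0.5451 -0.0227  0.085 ] scene crop [277. 176.]
sl end near [ 0.5532 -0.2238  0.085 ] scene crop [411. 311.]
sl end far [ 0.5812 -0.2198  0.085 ] scene crop [441. 297.]
sleeve dir deg 10.899054237189262 0.20047060740537181
roof [0.6685 0.1022 0.17  ] scene crop [337.   4.]
roof [ 0.7211 -0.1608  0.17  ] scene crop [560. 118.]
roof [ 0.6476 -0.1742  0.17  ] scene crop [491. 147.]
roof [0.5963 0.0887 0.17  ] scene crop [274.  23.]
roof 11.32756163914037 0.26821540513321285
roof 11.046302628978495 0.2678081243373866
depth 0.0734323399339518 0.07475315100878728
pin (array([ 0.5483161 , -0.2114407 ,  0.07137925]), np.float64(0.006278789699657996))
handle top (array([ 0.62092302, -0.06911523,  0.16284129]), np.float64(0.0003693036291153652)) (array([ 0.58090549, -0.0724055 ,  0.16776467]), np.float64(0.008671405647012345))
plane [0.5234 0.0418 0.04  ] scene crop [223. 189.]
plane [0.525  0.0057 0.04  ] scene crop [241. 209.]
plane [0.3697 0.05   0.04  ] scene crop [ 55. 226.]
plane [0.3678 0.0075 0.04  ] scene crop [ 68. 253.]
[0.44646063 0.02626336 0.04      ] 0.15390183845151267 0.03613292399269552
glue noz [ 0.4889 -0.309   0.172 ] scene crop [403. 307.]
tape [0.5695 0.1418 0.025 ] scene crop [225. 140.]
sanding [0.6746 0.1854 0.031 ] scene crop [300.  94.]
plate [ 0.6463 -0.1778  0.004 ] scene crop [473. 326.]
plate [ 0.6713 -0.3615  0.004 ] scene crop [655. 473.]
post [ 0.5935 -0.3536  0.09  ] scene crop [573. 405.]
```

```bash
python3 - <<'E'
from plant import *
from h import *
t=read_camera("top");s=read_camera("scene")
crop(t,275,125,405,220,6,"t2.png")
crop(t,325,155,475,245,5.3,"t3.png")
crop(s,310,160,440,270,6,"s2.png")
crop(s,310,215,470,350,4.9,"s3.png")
E
```

```text
(no output)
```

View pics/t2.png

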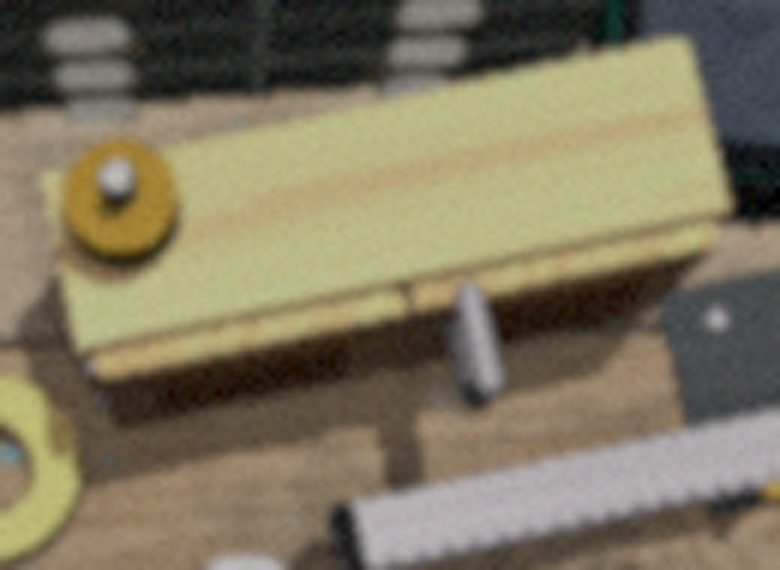

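View pics/t3.png

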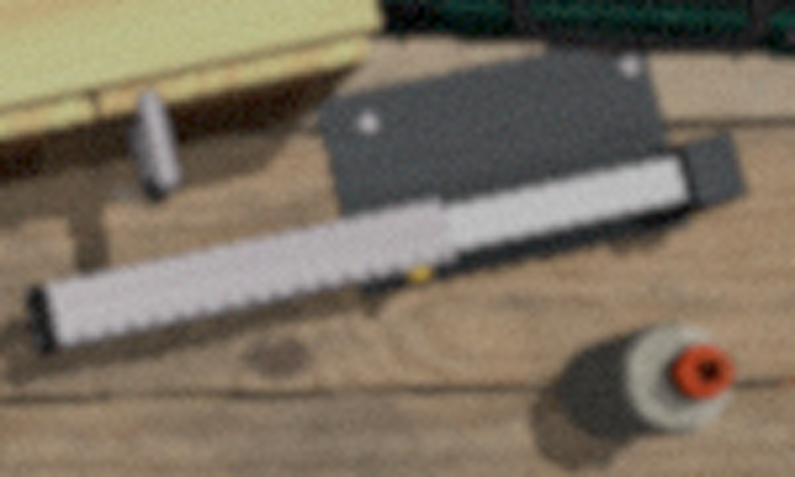

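View pics/s2.png

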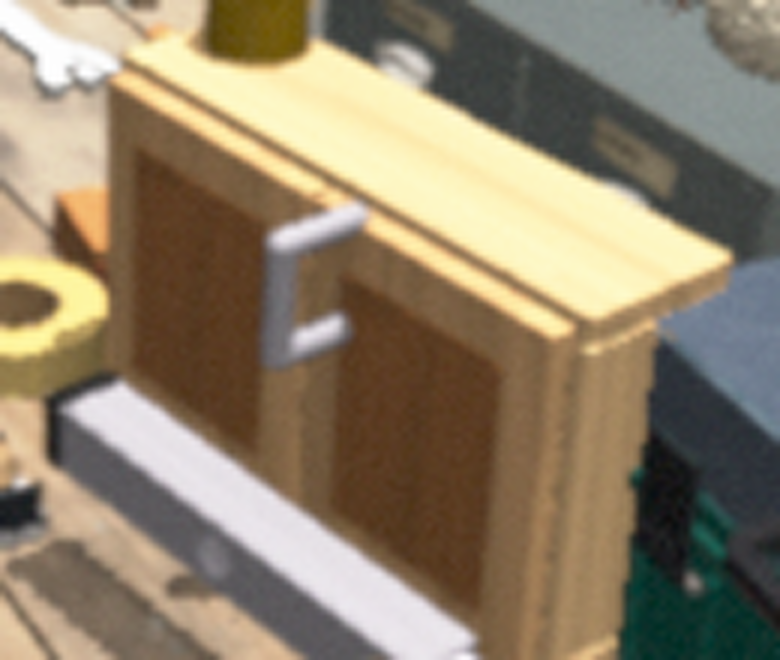

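View pics/s3.png

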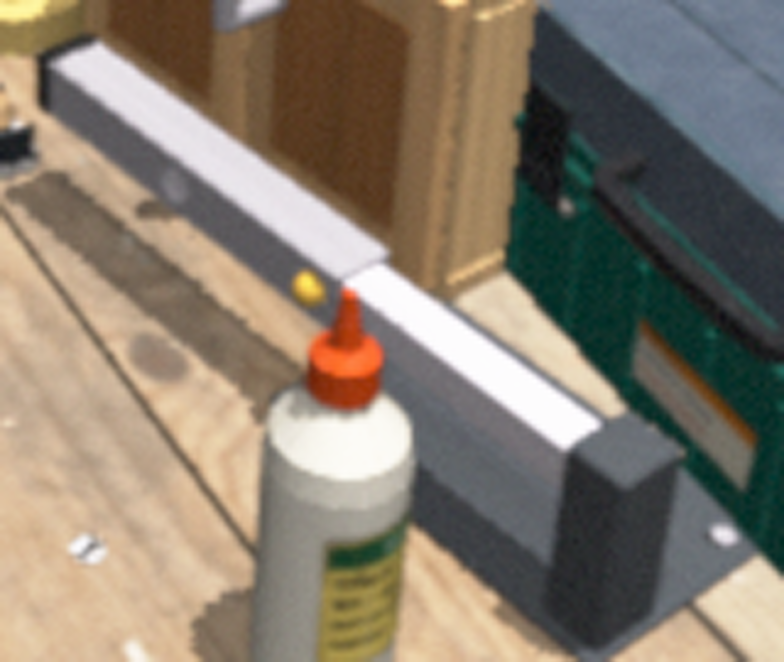

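```bash
cat > fit.py <<'E'
from h import *
import h
from scipy.optimize import least_squares
def fit(t,s):
    t2=lambda x,y:(x/6+275-.4,y/6+125-.4); t3=lambda x,y:(x/5.3+325-.4,y/5.3+155-.4)
    s2=lambda x,y:(x/6+310-.4,y/6+160-.4); s3=lambda x,y:(x/4.9+310-.4,y/4.9+215-.4)
    T=[((75,-135,170),t2(690,38)),((0,-135,170),t2(733,208)),((0,135,170),t2(78,350)),((75,135,170),t2(42,178)),
       ((-1,-135,4),t3(320,102)),((-1,-317,4),t3(647,52)),((-73,-315,90),t3(735,135)),((-107,-315,90),t3(747,192)),((-107,-287,90),t3(695,205)),((-111,-150,70),t3(420,274))]
    S=[((0,-135,170),s2(583,322)),((75,-135,170),s2(733,257)),((0,135,170),s2(124,55)),
       ((-107,-287,90),s3(568,450)),((-107,-315,90),s3(628,485)),((-73,-315,90),s3(682,455)),((-1,-317,4),s3(757,548)),((-112,-150,70),s3(308,288))]
    def w(p,q):
        c,n=np.cos(p[2]),np.sin(p[2]); q=np.array(q)/1000
        return np.array([p[0]+c*q[0]-n*q[1],p[1]+n*q[0]+c*q[1],q[2]])
    def pr(c,P,k):
        u=proj(c,P);f,cx,cy=K(c);d=(u-[cx,cy]);r2=(d@d)/f**2
        return np.array([cx,cy])+d*(1+k*r2)
    def res(p):
        return np.concatenate([pr(t,w(p,a),p[3])-b for a,b in T]+[pr(s,w(p,a),p[4])-b for a,b in S])
    o=least_squares(res,[.62,-.045,np.radians(11),0,0],loss="soft_l1")
    return o.x,o.fun.reshape(-1,2) if False else res(o.x).reshape(-1,2),w
if __name__=="__main__":
    from plant import *
    t=read_camera("top");s=read_camera("scene")
    p,r,w=fit(t,s);print(p,np.degrees(p[2]));print(r.round(1))
    for n,q in(("pin",(-105,-150,70)),("handle",(-46,24,140)),("tip",(-90,0,70))):print(n,w(p,q))
E
python3 fit.py
```

```text
[ 0.62443668 -0.04428988  0.19321216 -0.06770829  0.03429787] 11.070241270836119
[[ 0.3 -0.6]
 [ 0.6  0.3]
 [ 0.7  0. ]
 [ 0.3 -1.2]
 [-0.4 -0.7]
 [-1.4 -4.3]
 [-0.7 -1.1]
 [ 0.4  0.5]
 [ 0.2  0.3]
 [ 0.7  0.8]
 [ 0.6 -0.3]
 [-0.1 -0.1]
 [-1.6 -0.6]
 [-1.5 -0.5]
 [-1.3  1.7]
 [ 0.5 -0.4]
 [ 4.2 -0.9]
 [-3.1  1.9]]
pin [ 0.55019231 -0.21166004  0.07      ]
handle [ 0.57468433 -0.02956902  0.14      ]
tip [ 0.53611135 -0.06157098  0.07      ]
```

```bash
python3 - <<'E'
from plant import *
from fit import *
t=read_camera("top");s=read_camera("scene")
p,r,w=fit(t,s)
def pr(c,P,k):
    u=proj(c,P);f,cx,cy=K(c);d=(u-[cx,cy]);r2=(d@d)/f**2
    return np.array([cx,cy])+d*(1+k*r2)
L=[]
for z in(0,170):
    q=[(0,135,z),(75,135,z),(75,-135,z),(0,-135,z),(0,135,z)];L+=list(zip(q,q[1:]))
q=[(-111,-135,4),(-1,-135,4),(-1,-317,4),(-111,-317,4),(-111,-135,4)];L+=list(zip(q,q[1:]))
q=[(-107,-315,90),(-107,-287,90),(-73,-287,90),(-73,-315,90),(-107,-315,90)];L+=list(zip(q,q[1:]))
L+=[((-105,55,85),(-105,-155,85)),((-75,55,85),(-75,-155,85)),((-105,55,55),(-105,-155,55)),((-113,-150,70),(-105,-150,70)),((-105,-143,70),(-105,-157,70)),((-46,-24,110),(-46,-24,169))]
for c,k,(x0,y0,x1,y1),S,n in((t,p[3],(275,125,475,245),4,"ot.png"),(s,p[4],(310,160,470,350),4,"os.png")):
    im=cv2.resize(c["frame"][y0:y1,x0:x1,::-1],None,fx=S,fy=S,interpolation=cv2.INTER_CUBIC)
    for a,b in L:
        A,B=[tuple(int(v) for v in ((pr(c,w(p,q),k)+.5-[x0,y0])*S)) for q in(a,b)]
        cv2.line(im,A,B,(255,0,255),1)
    if im.shape[0]>600: im=im[:600]
    cv2.imwrite("pics/"+n,im)
E
```

```text
(no output)
```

View pics/ot.png

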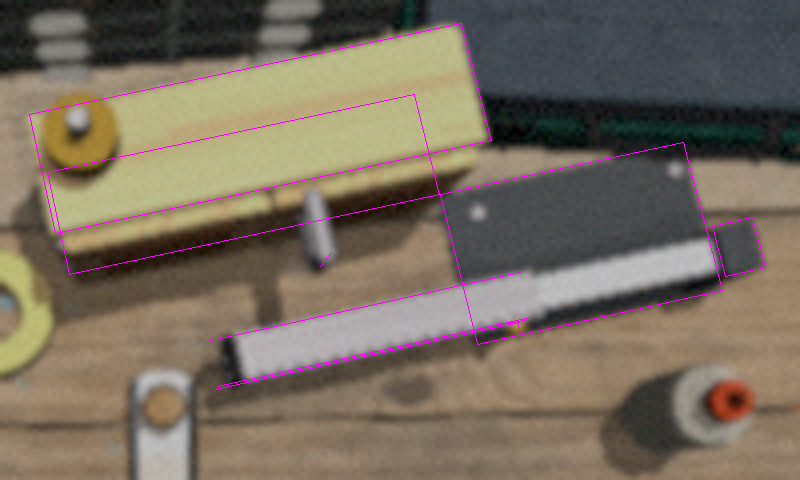

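View pics/os.png

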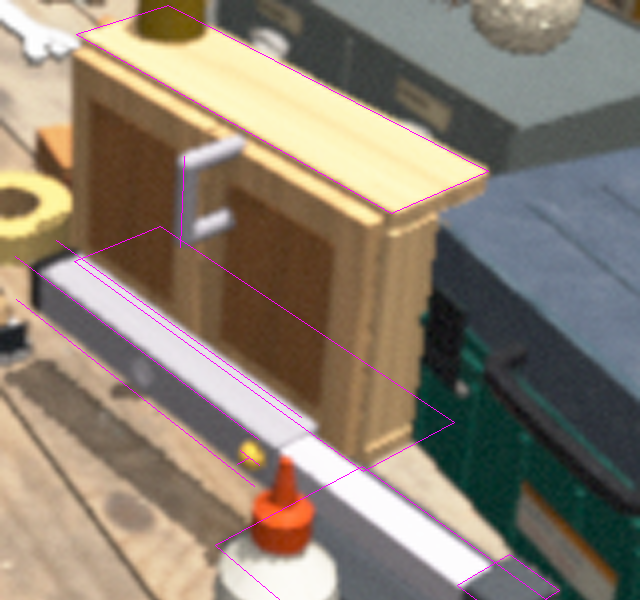

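```bash
cat > plan.py <<'E'
from h import *
from plant import *
def Rt(deg):
    a=np.radians(deg); y=np.array([np.cos(a),np.sin(a),0]);z=np.array([0,0,-1.]);x=np.cross(y,z)
    return R.from_matrix(np.stack([x,y,z],1))
def plan(*W):
    s=get_state();R0=R.from_quat(s["tcp_rot"]);p0=s["eef_pos"]
    y=R0.as_matrix()[:,1];cur=np.degrees(np.arctan2(y[1],y[0]))
    print("t",s["time"],"pos",p0.round(4),"jaw",round(cur,1),"open",round(s["opening"],3),"F",s["contact_force"].round(1),"q",s["qpos"].round(2))
    for pos,j in W:
        r=(R0.inv()*Rt(j)).as_rotvec();d=R0.inv().apply(np.array(pos)-p0)
        print(pos,j,"->",r.round(3).tolist(),d.round(4).tolist())
P=(0.62443668,-0.04428988,0.19321216)
def own(x,y,z):
    c,n=np.cos(P[2]),np.sin(P[2]);x/=1000;y/=1000
    return np.array([P[0]+c*x-n*y,P[1]+n*x+c*y,z/1000]).round(4)
E
python3 - <<'E'
from plan import *
plan(((.5,.15,.27),40),(own(-89,-150,200),11.07))
E
```

```text
t 0.6 pos [0.2166 0.6393 0.2313] jaw 71.3 open 0.999 F [0.3 0.4 0.3] q [ 1.09  0.29  1.58 -0.    1.28 -0.15]
(0.5, 0.15, 0.27) 40 -> [0.0, 0.0, 0.546] [-0.4254, -0.3725, -0.0386]
[ 0.5659 -0.2086  0.2   ] 11.07 -> [0.0, 0.0, 1.051] [-0.6029, -0.6909, 0.0314]
```

Request:
{"name": "arm_command", "arguments": {"steps": [[[0,0,0.05],[0,0,-0.05],1],[[0,0,0.546],[-0.425,-0.3725,-0.06],1],[[0,0,0.546],[-0.425,-0.3725,-0.06],1],[[0,0,0.546],[-0.425,-0.3725,-0.06],1],[[0,0,0.546],[-0.425,-0.3725,-0.06],1],[[0,0,0.546],[-0.425,-0.3725,-0.06],1],[[0,0,0.546],[-0.425,-0.3725,-0.06],1],[[0,0,0.546],[-0.425,-0.3725,-0.06],1],[[0,0,0.546],[-0.425,-0.3725,-0.06],1],[[0,0,0.546],[-0.425,-0.3725,-0.06],1]]}}

```text
time: 1.85
eef_pos: [0.499, 0.1506, 0.2918]
tcp_rot: [0.423, 0.906, 0.0, 0.001]
contact_force: [0.2, 0.4, -0.5]
opening: 0.996
```

```bash
python3 - <<'E'
from plan import *
plan((own(-89,-150,230),11.07),(own(-89,-150,150),11.07))
E
```

```text
t 1.85 pos [0.499  0.1506 0.2918] jaw 40.0 open 0.996 F [ 0.2  0.4 -0.5] q [ 0.1  -0.1   1.88  0.    1.36 -0.6 ]
[ 0.5659 -0.2086  0.23  ] 11.07 -> [0.001, 0.0, 0.505] [-0.3182, -0.1796, 0.0618]
[ 0.5659 -0.2086  0.15  ] 11.07 -> [0.001, 0.0, 0.505] [-0.3181, -0.1797, 0.1418]
```

Request:
{"name": "arm_command", "arguments": {"steps": [[[0,0,0.505],[-0.318,-0.18,0.06],1],[[0,0,0.505],[-0.318,-0.18,0.06],1],[[0,0,0.505],[-0.318,-0.18,0.06],1],[[0,0,0.505],[-0.318,-0.18,0.06],1],[[0,0,0.505],[-0.318,-0.18,0.06],1],[[0,0,0.505],[-0.318,-0.18,0.06],1],[[0,0,0.505],[-0.318,-0.18,0.06],1],[[0,0,0.505],[-0.318,-0.18,0.142],0.9],[[0,0,0.505],[-0.318,-0.18,0.142],0.9],[[0,0,0.505],[-0.318,-0.18,0.142],0.9]]}}

```text
time: 3.1
eef_pos: [0.5647, -0.2073, 0.1483]
tcp_rot: [0.635, 0.772, 0.0, -0.002]
contact_force: [-0.1, -0.3, -0.5]
opening: 0.951
```

```bash
python3 - <<'E'
from plan import *
plan((own(-90,-150,50),11.07))
t=read_camera("top");s=read_camera("scene")
crop(t,300,120,480,250,4,"t4.png")
crop(s,300,140,480,290,4,"s4.png")
E
```

```text
t 3.1 pos [ 0.5647 -0.2073  0.1483] jaw 11.1 open 0.951 F [-0.1 -0.3 -0.5] q [-0.52  0.21  1.83  0.    1.11 -0.72]
[ 0.5649 -0.2088  0.05  ] 11.07 -> [-0.002, -0.003, 0.001] [-0.0018, 0.0001, 0.0983]
```

View pics/t4.png

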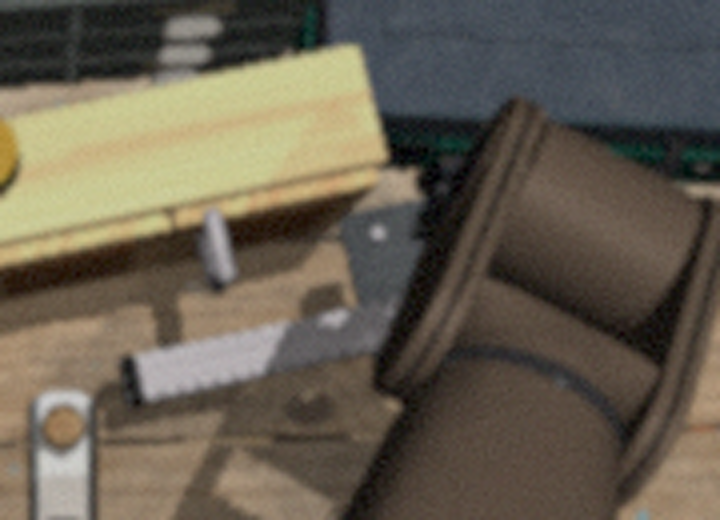

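View pics/s4.png

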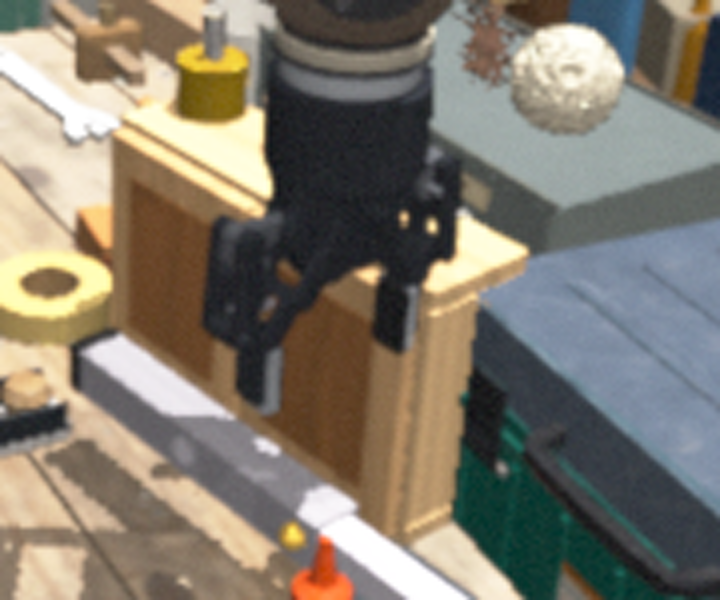

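Request:
{"name": "arm_command", "arguments": {"steps": [[[0,0,0],[-0.002,0,0.04],0.9],[[0,0,0],[-0.002,0,0.07],0.9],[[0,0,0],[-0.002,0,0.098],0.9],[[0,0,0],[-0.002,0,0.098],0.9],[[0,0,0],[-0.002,0,0.098],0.9]], "force": 40}}

```text
time: 3.82
eef_pos: [0.5693, -0.2115, 0.0566]
tcp_rot: [0.635, 0.772, 0.001, 0.004]
contact_force: [-0.0, -0.8, 0.2]
opening: 0.95
```

```bash
python3 - <<'E'
from plan import *
plan((own(-90,-150,50),11.07))
s=read_camera("scene")
crop(s,320,180,450,290,6,"s5.png")
E
```

```text
t 3.825 pos [ 0.5693 -0.2115  0.0566] jaw 11.1 open 0.95 F [-0.  -0.8  0.2] q [-0.52  0.33  1.86  0.    0.93 -0.72]
[ 0.5649 -0.2088  0.05  ] 11.07 -> [0.007, 0.005, 0.001] [0.0035, -0.0038, 0.0066]
```

View pics/s5.png

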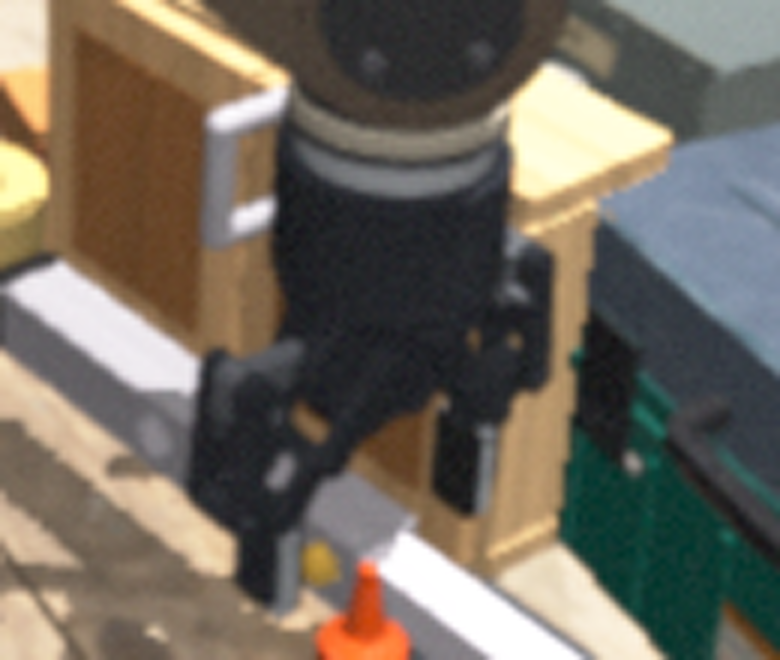

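```bash
python3 - <<'E'
from plan import *
plan((own(-90,-150,45),11.07))
E
```

```text
t 3.875 pos [ 0.5693 -0.2115  0.0568] jaw 11.1 open 0.949 F [0.1 0.4 1.3] q [-0.52  0.33  1.86  0.    0.93 -0.72]
[ 0.5649 -0.2088  0.045 ] 11.07 -> [0.007, 0.005, 0.001] [0.0036, -0.0039, 0.0117]
```

Request:
{"name": "arm_command", "arguments": {"steps": [[[0.007,0.005,0],[0.0036,-0.004,0.012],0.9],[[0.007,0.005,0],[0.0036,-0.004,0.012],0.9],[[0.007,0.005,0],[0.0036,-0.004,0.012],0.9],[[0.007,0.005,0],[0.0036,-0.004,0.012],0.9]], "force": 40}}

```text
time: 4.38
eef_pos: [0.5649, -0.2089, 0.0449]
tcp_rot: [0.635, 0.772, 0.0, 0.0]
contact_force: [1.2, -0.8, 0.1]
opening: 0.948
```

```bash
python3 - <<'E'
from plan import *
plan((own(-90,-150,45),11.07))
E
```

```text
t 4.375 pos [ 0.5649 -0.2089  0.0449] jaw 11.1 open 0.948 F [ 1.2 -0.8  0.1] q [-0.52  0.35  1.87  0.    0.92 -0.72]
[ 0.5649 -0.2088  0.045 ] 11.07 -> [0.001, 0.0, 0.001] [0.0001, -0.0, -0.0001]
```

Request:
{"name": "arm_command", "arguments": {"steps": [[[0,0,0],[0,0,0],-1],[[0,0,0],[0,0,0],-1],[[0,0,0],[0,0,0],-1],[[0,0,0],[0,0,0],-1],[[0,0,0],[0,0,0],-1],[[0,0,0],[0,0,0],-1]], "force": 40}}

```text
time: 5.12
eef_pos: [0.566, -0.2089, 0.0455]
tcp_rot: [0.635, 0.772, 0.001, 0.001]
contact_force: [4.1, 2.6, 1.4]
opening: 0.335
```

```bash
python3 - <<'E'
from plan import *
plan((own(-90,-240,45),11.07))
s=read_camera("scene")
crop(s,320,180,450,290,6,"s6.png")
E
```

```text
t 5.125 pos [ 0.566  -0.2089  0.0455] jaw 11.1 open 0.335 F [4.1 2.6 1.4] q [-0.52  0.35  1.87  0.    0.92 -0.72]
[ 0.5822 -0.2971  0.045 ] 11.07 -> [0.003, 0.001, 0.0] [-0.0896, -0.0011, 0.0006]
```

View pics/s6.png

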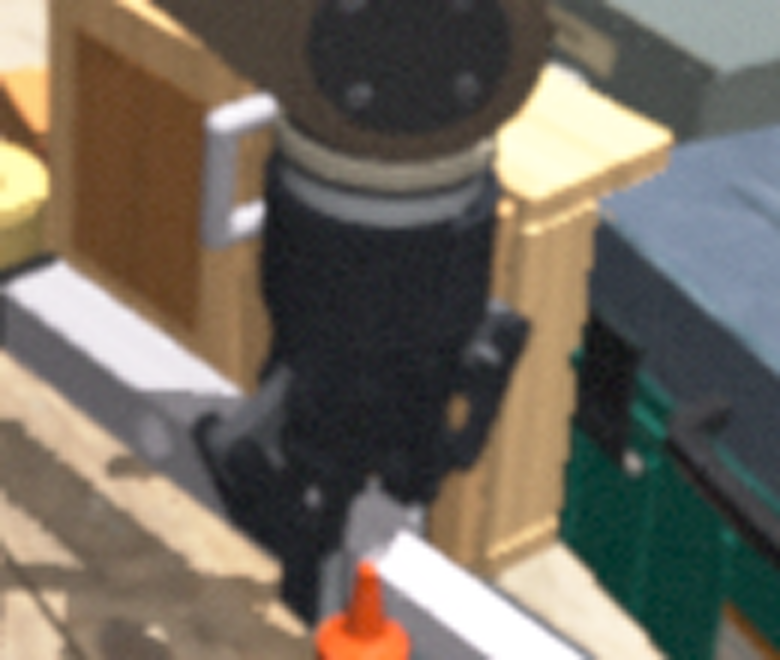

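Request:
{"name": "arm_command", "arguments": {"steps": [[[0,0,0],[-0.01,0,0],-1],[[0,0,0],[-0.02,0,0],-1],[[0,0,0],[-0.03,0,0],-1],[[0,0,0],[-0.04,0,0],-1],[[0,0,0],[-0.04,0,0],-1]]}}

```text
time: 5.8
eef_pos: [0.5738, -0.2483, 0.0455]
tcp_rot: [0.636, 0.772, 0.001, 0.001]
contact_force: [4.0, -2.1, -0.2]
opening: 0.338
```

```bash
python3 - <<'E'
from plan import *
plan((own(-90,-240,45),11.07))
s=read_camera("scene")
crop(s,300,180,450,300,5,"s7.png")
E
```

```text
t 5.8 pos [ 0.5738 -0.2483  0.0455] jaw 11.0 open 0.338 F [ 4.  -2.1 -0.2] q [-0.57  0.39  1.82  0.    0.93 -0.76]
[ 0.5822 -0.2971  0.045 ] 11.07 -> [0.003, 0.001, -0.001] [-0.0495, -0.0011, 0.0005]
```

View pics/s7.png

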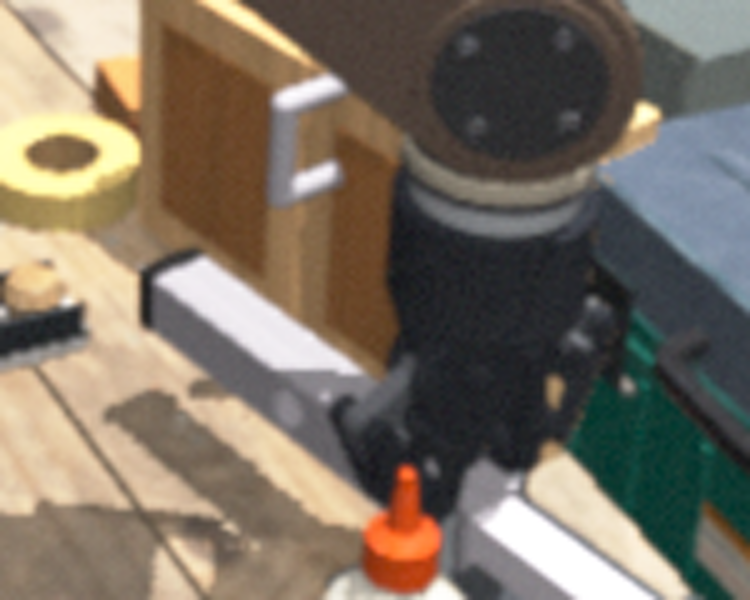

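Request:
{"name": "arm_command", "arguments": {"steps": [[[0,0,0],[-0.01,0,0],-1],[[0,0,0],[-0.02,0,0],-1],[[0,0,0],[-0.03,0,0],-1],[[0,0,0],[-0.038,0,0],-1],[[0,0,0],[-0.044,0,0],-1],[[0,0,0],[-0.048,0,0],-1],[[0,0,0],[-0.05,0,0],-1],[[0,0,0],[-0.05,0,0],-1],[[0,0,0],[-0.05,0,0],-1]]}}

```text
time: 6.98
eef_pos: [0.5835, -0.2977, 0.0455]
tcp_rot: [0.636, 0.772, 0.001, 0.002]
contact_force: [5.1, 0.1, 0.5]
opening: 0.344
```

```bash
python3 - <<'E'
from plan import *
plan((own(-90,-240,45),11.07))
s=read_camera("scene")
crop(s,300,180,450,300,5,"s8.png")
E
```

```text
t 6.975 pos [ 0.5835 -0.2977  0.0455] jaw 11.0 open 0.344 F [5.1 0.1 0.5] q [-0.63  0.44  1.74  0.    0.95 -0.82]
[ 0.5822 -0.2971  0.045 ] 11.07 -> [0.004, 0.002, -0.001] [0.0009, -0.0012, 0.0005]
```

View pics/s8.png

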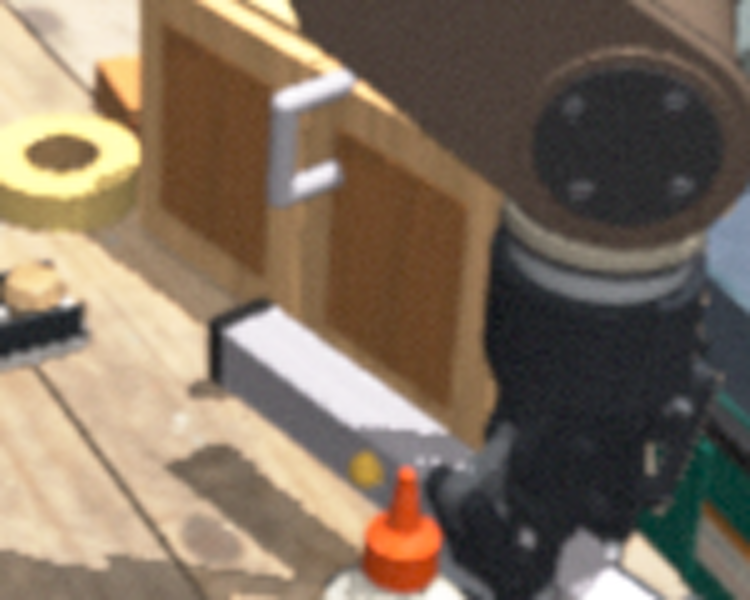

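Request:
{"name": "arm_command", "arguments": {"steps": [[[0,0,0],[0,0,0],0.15],[[0,0,0],[0,0,0],0.15],[[0,0,0],[0,0,0],0.15],[[0,0,0],[0,0,-0.04],0.15],[[0,0,0],[0,0,-0.1],0.15],[[0,0,0],[0,0,-0.15],0.15],[[0,0,0],[0,0,-0.2],0.15],[[0,0,0],[0,0,-0.2],0.15],[[0,0,0],[0,0,-0.2],0.15]]}}

```text
time: 8.15
eef_pos: [0.5823, -0.2974, 0.2449]
tcp_rot: [0.636, 0.772, 0.001, 0.002]
contact_force: [-1.1, 0.4, -1.1]
opening: 0.57
```

```bash
python3 - <<'E'
from plan import *
plan(((.5,-.05,.25),50),((.446,.026,.25),90))
t=read_camera("top");s=read_camera("scene")
crop(s,330,215,440,300,6.5,"s9.png")
crop(t,240,120,480,290,3.3,"t9.png")
E
```

```text
t 8.15 pos [ 0.5823 -0.2974  0.2449] jaw 11.0 open 0.57 F [-1.1  0.4 -1.1] q [-0.63  0.23  1.62  0.    1.29 -0.82]
(0.5, -0.05, 0.25) 50 -> [0.002, 0.002, -0.68] [0.2586, -0.0335, -0.0055]
(0.446, 0.026, 0.25) 90 -> [0.002, 0.003, -1.379] [0.3435, -0.072, -0.0058]
```

View pics/s9.png

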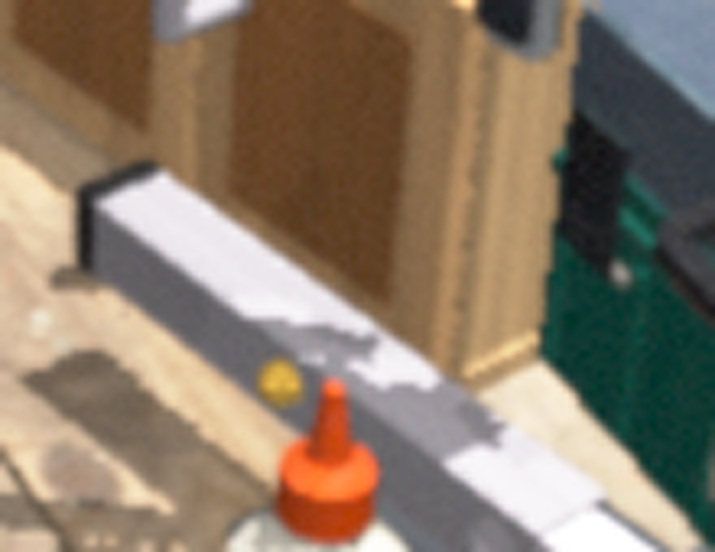

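View pics/t9.png

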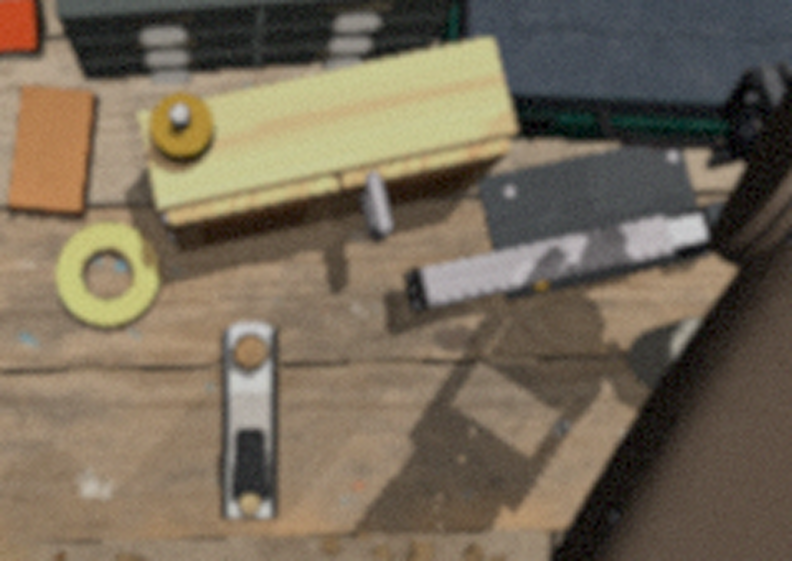

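```bash
python3 - <<'E'
from plan import *
t=read_camera("top")
crop(t,290,205,345,290,7,"t10.png")
s=read_camera("scene")
crop(s,245,220,330,270,8,"s10.png")
E
```

```text
(no output)
```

View pics/t10.png

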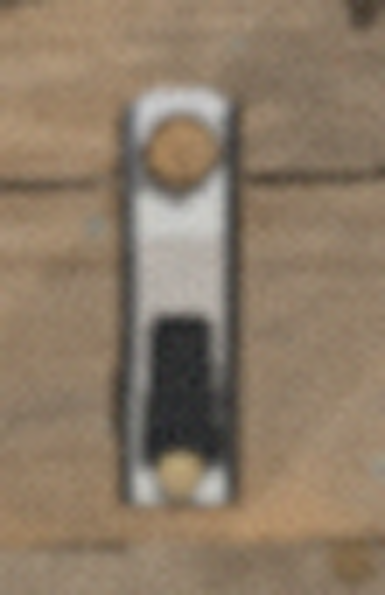

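View pics/s10.png

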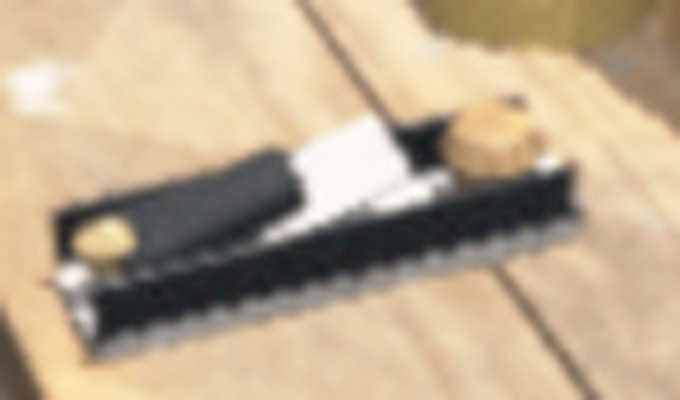

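```bash
python3 - <<'E'
from plan import *
t=read_camera("top")
T=lambda x,y:(x/7+290-.4,y/7+205-.4)
a=onz(t,*T(184,88),.02);b=onz(t,*T(180,505),.02)
print(a,b,(a+b)/2,np.degrees(np.arctan2((a-b)[1],(a-b)[0])),np.linalg.norm(a-b))
c=onz(t,*T(119,295),.02);d=onz(t,*T(240,295),.02);print((c+d)/2,np.linalg.norm(c-d))
m=((a+b)/2)[:2]
plan(((.5,-.1,.25),50),((*m,.25),88),((*m,.1),88))
E
```

```text
[0.52713845 0.02218137 0.02      ] [0.36579557 0.02765312 0.02      ] [0.44646701 0.02491725 0.02      ] -1.9423728164446805 0.1614356347877404
[0.44630008 0.0258972  0.02      ] 0.047184712655690915
t 8.4 pos [ 0.5821 -0.2971  0.2433] jaw 11.0 open 0.577 F [ 0.6 -0.5 -0.5] q [-0.63  0.23  1.62  0.    1.29 -0.82]
(0.5, -0.1, 0.25) 50 -> [0.002, -0.0, -0.681] [0.2092, -0.0429, -0.0065]
(np.float64(0.4464670074165921), np.float64(0.02491724796041552), 0.25) 88 -> [0.002, 0.0, -1.344] [0.342, -0.0716, -0.0065]
(np.float64(0.4464670074165921), np.float64(0.02491724796041552), 0.1) 88 -> [0.002, 0.0, -1.344] [0.3419, -0.0718, 0.1435]
```

Request:
{"name": "arm_command", "arguments": {"steps": [[[0,0,-0.681],[0.21,-0.043,-0.007],1],[[0,0,-0.681],[0.21,-0.043,-0.007],1],[[0,0,-0.681],[0.21,-0.043,-0.007],1],[[0,0,-1.344],[0.342,-0.0717,-0.007],1],[[0,0,-1.344],[0.342,-0.0717,-0.007],1],[[0,0,-1.344],[0.342,-0.0717,-0.007],1],[[0,0,-1.344],[0.342,-0.0717,-0.007],1],[[0,0,-1.344],[0.342,-0.0717,-0.007],1],[[0,0,-1.344],[0.342,-0.0717,-0.007],1],[[0,0,-1.344],[0.342,-0.0717,0.14],1],[[0,0,-1.344],[0.342,-0.0717,0.14],1],[[0,0,-1.344],[0.342,-0.0717,0.14],1]], "force": 80}}

```text
time: 9.9
eef_pos: [0.4435, 0.0249, 0.099]
tcp_rot: [0.019, 1.0, 0.001, -0.003]
contact_force: [-0.5, 0.9, 0.3]
opening: 0.999
```

```bash
python3 - <<'E'
from plan import *
plan(((.446,.0255,.03),88),((.446,.0255,.002),88))
E
```

```text
t 9.9 pos [0.4435 0.0249 0.099 ] jaw 87.8 open 0.999 F [-0.5  0.9  0.3] q [-0.17 -0.07  2.23  0.    0.99 -1.71]
(0.446, 0.0255, 0.03) 88 -> [0.002, -0.007, -0.003] [-0.003, 0.0005, 0.069]
(0.446, 0.0255, 0.002) 88 -> [0.002, -0.007, -0.003] [-0.0032, 0.0005, 0.097]
```

Request:
{"name": "arm_command", "arguments": {"steps": [[[0,0,0],[-0.003,0,0.04],1],[[0,0,0],[-0.003,0,0.075],1],[[0,0,0],[-0.003,0,0.09],1],[[0,0,0],[-0.003,0,0.09],1],[[0,0,0],[-0.003,0,0.09],1]]}}

```text
time: 10.52
eef_pos: [0.4473, 0.0247, 0.0103]
tcp_rot: [0.019, 1.0, 0.001, -0.002]
contact_force: [0.7, -0.5, 0.4]
opening: 0.997
```

```bash
python3 - <<'E'
from plan import *
plan(((.446,.0255,.002),88))
E
```

```text
t 10.525 pos [0.4473 0.0247 0.0103] jaw 87.8 open 0.997 F [ 0.7 -0.5  0.4] q [-0.17  0.11  2.25  0.    0.79 -1.71]
(0.446, 0.0255, 0.002) 88 -> [0.002, -0.004, -0.004] [0.0013, 0.0008, 0.0083]
```

Request:
{"name": "arm_command", "arguments": {"steps": [[[0,-0.004,-0.004],[0.001,0.001,0.0075],1],[[0,-0.004,-0.004],[0.001,0.001,0.0075],1],[[0,-0.004,-0.004],[0.001,0.001,0.0075],-1],[[0,-0.004,-0.004],[0.001,0.001,0.0075],-1],[[0,-0.004,-0.004],[0.001,0.001,0.0075],-1],[[0,-0.004,-0.004],[0.001,0.001,0.0075],-1],[[0,-0.004,-0.004],[0.001,0.001,0.0075],-1],[[0,-0.004,-0.004],[0.001,0.001,0.0075],-1]], "force": 80}}

```text
time: 11.52
eef_pos: [0.4471, 0.025, 0.0037]
tcp_rot: [0.017, 1.0, 0.0, 0.0]
contact_force: [-0.9, -2.3, 5.7]
opening: 0.51
```

```bash
python3 - <<'E'
from plan import *
plan(((.446,.0255,.052),88))
s=read_camera("scene")
crop(s,235,170,350,270,6,"s11.png")
E
```

```text
t 11.525 pos [0.4471 0.025  0.0037] jaw 88.1 open 0.51 F [-0.9 -2.3  5.7] q [-0.17  0.12  2.25  0.    0.76 -1.71]
(0.446, 0.0255, 0.052) 88 -> [0.0, 0.001, 0.001] [0.0011, 0.0005, -0.0483]
```

View pics/s11.png

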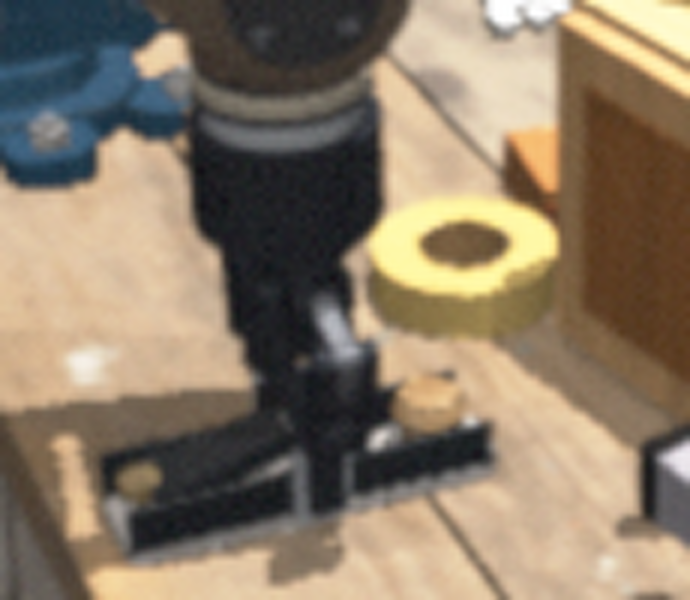

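Request:
{"name": "arm_command", "arguments": {"steps": [[[0,0,0],[0,0,-0.01],-1],[[0,0,0],[0,0,-0.03],-1],[[0,0,0],[0,0,-0.04],-1],[[0,0,0],[0,0,-0.04],-1]]}}

```text
time: 12.08
eef_pos: [0.4469, 0.0252, 0.0437]
tcp_rot: [0.017, 1.0, 0.0, 0.001]
contact_force: [0.1, -0.5, -8.4]
opening: 0.506
```

```bash
python3 - <<'E'
from plan import *
plan(((.435,.17,.045),90),((.435,.17,.005),90))
s=read_camera("scene")
crop(s,235,170,350,270,6,"s12.png")
E
```

```text
t 12.075 pos [0.4469 0.0252 0.0437] jaw 88.1 open 0.506 F [ 0.1 -0.5 -8.4] q [-0.17  0.04  2.25  0.    0.86 -1.71]
(0.435, 0.17, 0.045) 90 -> [0.0, 0.001, -0.034] [0.0167, 0.1443, -0.0012]
(0.435, 0.17, 0.005) 90 -> [0.0, 0.001, -0.034] [0.0168, 0.1443, 0.0388]
```

View pics/s12.png

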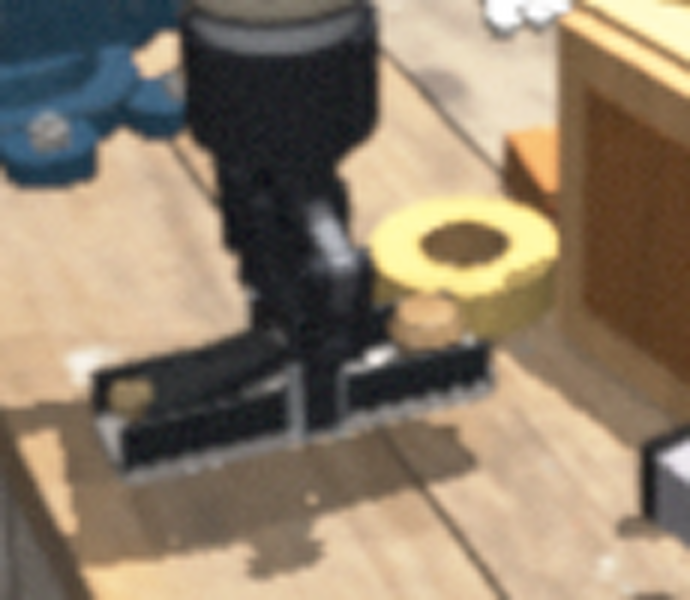

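Request:
{"name": "arm_command", "arguments": {"steps": [[[0,0,0],[0.015,0.02,0],-1],[[0,0,0],[0.017,0.05,0],-1],[[0,0,-0.034],[0.017,0.09,0],-1],[[0,0,-0.034],[0.017,0.12,0],-1],[[0,0,-0.034],[0.017,0.144,0],-1],[[0,0,-0.034],[0.017,0.144,0],-1],[[0,0,-0.034],[0.017,0.144,0.015],-1],[[0,0,-0.034],[0.017,0.144,0.03],-1],[[0,0,-0.034],[0.017,0.144,0.036],-1],[[0,0,-0.034],[0.017,0.144,0.036],-1],[[0,0,-0.034],[0.017,0.144,0.036],-1]]}}

```text
time: 13.5
eef_pos: [0.4348, 0.1696, 0.0076]
tcp_rot: [-0.0, 1.0, 0.0, 0.0]
contact_force: [0.0, -0.3, -8.9]
opening: 0.509
```

```bash
python3 - <<'E'
from plan import *
plan(((.435,.17,.0035),90))
E
```

```text
t 13.5 pos [0.4348 0.1696 0.0076] jaw 90.0 open 0.509 F [ 0.  -0.3 -8.9] q [ 0.15  0.15  2.21  0.    0.78 -1.42]
(0.435, 0.17, 0.0035) 90 -> [0.001, 0.001, 0.0] [-0.0002, 0.0004, 0.0041]
```

Request:
{"name": "arm_command", "arguments": {"steps": [[[0,0,0],[0,0,0.002],-1],[[0,0,0],[0,0,0.004],-1],[[0,0,0],[0,0,0.0045],-1],[[0,0,0],[0,0,0.0045],-1]]}}

```text
time: 14.0
eef_pos: [0.4352, 0.1697, 0.0037]
tcp_rot: [-0.0, 1.0, 0.0, 0.001]
contact_force: [-2.4, -0.6, -1.0]
opening: 0.505
```

Weight is now on the bench; release and rise.

Request:
{"name": "arm_command", "arguments": {"steps": [[[0,0,0],[0,0,0],0],[[0,0,0],[0,0,0],1],[[0,0,0],[0,0,0],1],[[0,0,0],[0,0,0],1],[[0,0,0],[0,0,-0.04],1],[[0,0,0],[0,0,-0.1],1],[[0,0,0],[0,0,-0.16],1],[[0,0,0],[0,0,-0.22],1],[[0,0,0],[0,0,-0.22],1]]}}

```text
time: 15.12
eef_pos: [0.4385, 0.1702, 0.2307]
tcp_rot: [-0.0, 1.0, 0.001, 0.008]
contact_force: [0.2, 0.2, 0.6]
opening: 0.996
```

```bash
python3 - <<'E'
from plan import *
plan()
t=read_camera("top");s=read_camera("scene")
crop(t,240,120,480,290,3.3,"t13.png")
cv2.imwrite("pics/s13.png",s["frame"][:,:,::-1])
E
```

```text
t 15.125 pos [0.4385 0.1702 0.2307] jaw 90.0 open 0.996 F [0.2 0.2 0.6] q [ 0.15 -0.19  2.07  0.    1.24 -1.42]
```

View pics/t13.png

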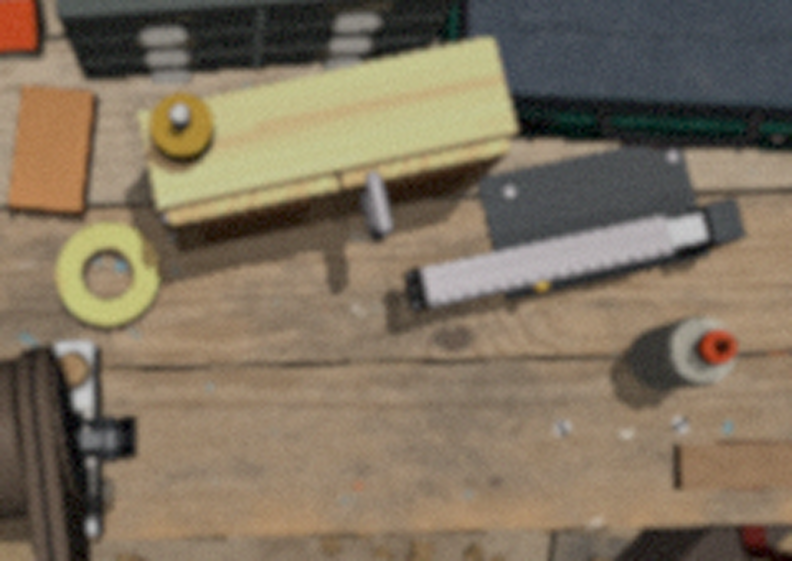

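View pics/s13.png

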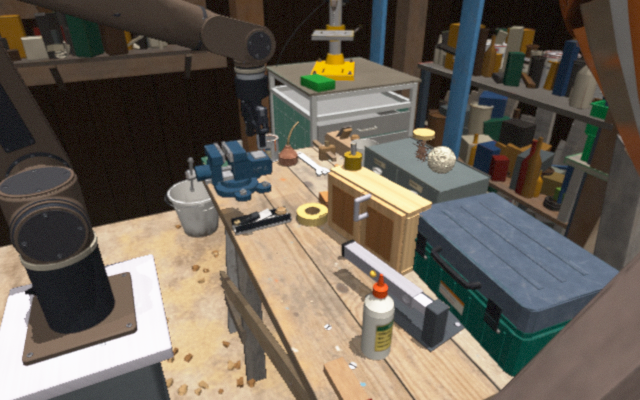

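```bash
python3 - <<'E'
from plan import *
y=np.degrees(P[2])-90
plan((own(-45,-24,260),y),(own(-45,-24,121),y))
E
```

```text
t 15.225 pos [0.4351 0.1697 0.2243] jaw 90.0 open 0.998 F [-0.2 -0.4 -0.1] q [ 0.15 -0.18  2.08  0.    1.24 -1.42]
[ 0.5849 -0.0765  0.26  ] -78.92975868139362 -> [0.005, -0.001, 2.949] [-0.1499, -0.2462, -0.0354]
[ 0.5849 -0.0765  0.121 ] -78.92975868139362 -> [0.005, -0.001, 2.949] [-0.1494, -0.2463, 0.1036]
```

Request:
{"name": "arm_command", "arguments": {"steps": [[[0,0,0.18],[-0.03,-0.05,-0.036],0.5],[[0,0,0.36],[-0.06,-0.1,-0.036],0.5],[[0,0,0.54],[-0.09,-0.15,-0.036],0.5],[[0,0,0.72],[-0.12,-0.2,-0.036],0.5],[[0,0,0.9],[-0.15,-0.246,-0.036],0.5],[[0,0,1.08],[-0.15,-0.246,-0.036],0.5],[[0,0,1.26],[-0.15,-0.246,-0.036],0.5],[[0,0,1.44],[-0.15,-0.246,-0.036],0.5],[[0,0,1.62],[-0.15,-0.246,-0.036],0.5],[[0,0,1.8],[-0.15,-0.246,-0.036],0.5],[[0,0,1.98],[-0.15,-0.246,-0.036],0.5],[[0,0,2.16],[-0.15,-0.246,-0.036],0.5]]}}

```text
time: 16.73
eef_pos: [0.5838, -0.0761, 0.2571]
tcp_rot: [0.883, 0.469, -0.0, -0.002]
contact_force: [-0.6, 0.7, -1.0]
opening: 0.749
```

```bash
python3 - <<'E'
from plan import *
y=np.degrees(P[2])-90
plan((own(-45,-24,230),y),(own(-45,-24,121),y))
E
```

```text
t 16.725 pos [ 0.5838 -0.0761  0.2571] jaw -34.1 open 0.749 F [-0.6  0.7 -1. ] q [-0.3   0.08  1.77  0.    1.3   0.29]
[ 0.5849 -0.0765  0.23  ] -78.92975868139362 -> [-0.003, 0.0, 0.783] [0.0002, 0.0012, 0.0271]
[ 0.5849 -0.0765  0.121 ] -78.92975868139362 -> [-0.003, 0.0, 0.783] [0.0001, 0.0016, 0.1361]
```

Request:
{"name": "arm_command", "arguments": {"steps": [[[0,0,0.18],[0,0.001,0.01],0.5],[[0,0,0.36],[0,0.001,0.02],0.5],[[0,0,0.54],[0,0.001,0.025],0.5],[[0,0,0.72],[0,0.001,0.025],0.5],[[0,0,0.783],[0,0.001,0.025],0.5],[[0,0,0.783],[0,0.001,0.025],0.5],[[0,0,0.783],[0,0.001,0.025],0.5]], "force": 40}}

```text
time: 17.6
eef_pos: [0.584, -0.0764, 0.2304]
tcp_rot: [0.995, 0.097, -0.002, -0.002]
contact_force: [-0.2, -0.0, -0.3]
opening: 0.748
```

```bash
python3 - <<'E'
from plan import *
y=np.degrees(P[2])-90
plan((own(-45,-24,121),y))
t=read_camera("top");s=read_camera("scene")
crop(s,300,140,430,250,6,"s14.png")
crop(t,300,150,400,230,7,"t14.png")
E
```

```text
t 17.6 pos [ 0.584  -0.0764  0.2304] jaw -78.9 open 0.748 F [-0.2 -0.  -0.3] q [-0.3   0.1   1.79  0.    1.25  1.07]
[ 0.5849 -0.0765  0.121 ] -78.92975868139362 -> [-0.004, 0.004, 0.0] [0.0013, 0.0007, 0.1094]
```

View pics/s14.png

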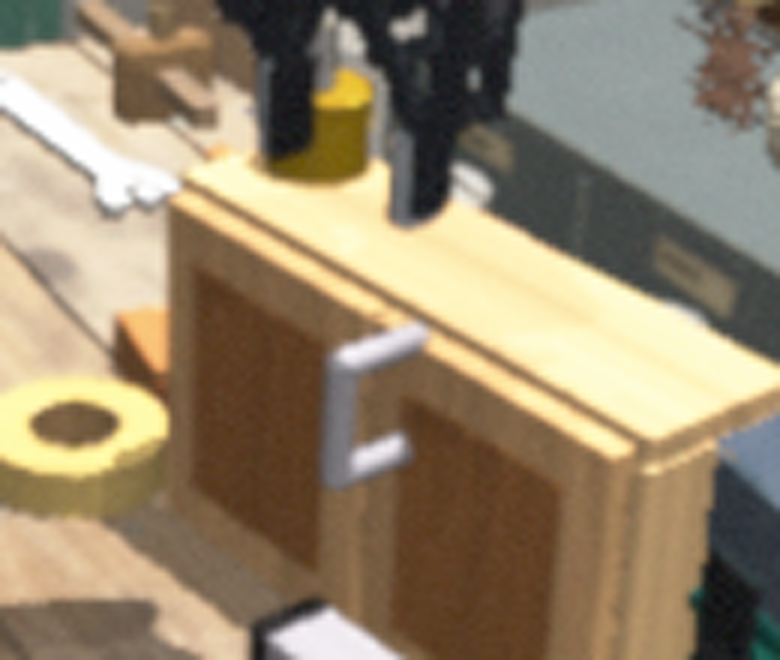

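View pics/t14.png

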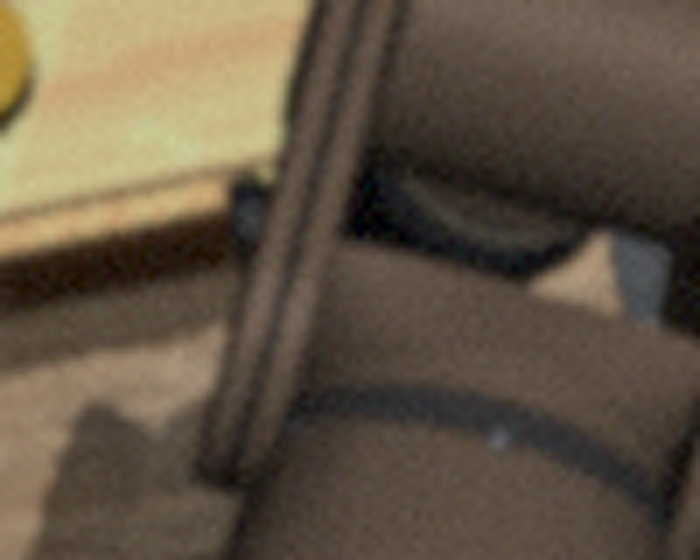

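Request:
{"name": "arm_command", "arguments": {"steps": [[[-0.004,0.004,0],[0.001,0.001,0.03],0.5],[[-0.004,0.004,0],[0.001,0.001,0.05],0.5],[[-0.004,0.004,0],[0.001,0.001,0.065],0.5],[[-0.004,0.004,0],[0.001,0.001,0.08],0.5],[[-0.004,0.004,0],[0.001,0.001,0.095],0.5],[[-0.004,0.004,0],[0.001,0.001,0.107],0.5],[[-0.004,0.004,0],[0.001,0.001,0.107],0.5],[[-0.004,0.004,0],[0.001,0.001,0.107],0.5]]}}

```text
time: 18.7
eef_pos: [0.5856, -0.077, 0.1248]
tcp_rot: [0.995, 0.097, 0.001, 0.0]
contact_force: [0.4, -0.3, -0.0]
opening: 0.751
```

```bash
python3 - <<'E'
from plan import *
y=np.degrees(P[2])-90
plan((own(-45,-24,121),y))
s=read_camera("scene")
crop(s,300,140,430,250,6,"s15.png")
E
```

```text
t 18.7 pos [ 0.5856 -0.077   0.1248] jaw -78.9 open 0.751 F [ 0.4 -0.3 -0. ] q [-0.3   0.21  1.87  0.    1.05  1.07]
[ 0.5849 -0.0765  0.121 ] -78.92975868139362 -> [0.001, -0.002, 0.0] [-0.0006, -0.0007, 0.0038]
```

View pics/s15.png

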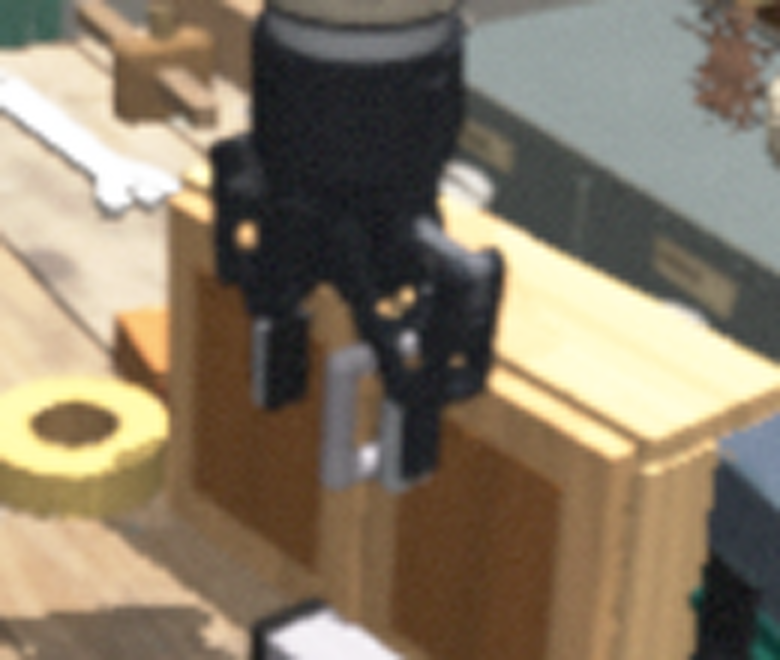

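Fingers straddle the bar. Close.

Request:
{"name": "arm_command", "arguments": {"steps": [[[0,0,0],[0,0,0.003],-1],[[0,0,0],[0,0,0.003],-1],[[0,0,0],[0,0,0.003],-1],[[0,0,0],[0,0,0.003],-1],[[0,0,0],[0,0,0.003],-1],[[0,0,0],[0,0,0.003],-1]], "force": 40}}

```text
time: 19.5
eef_pos: [0.5852, -0.0762, 0.1223]
tcp_rot: [0.995, 0.097, 0.001, -0.0]
contact_force: [-2.9, 5.2, 4.5]
opening: 0.125
```

```bash
cat > door.py <<'E'
from plan import *
def hp(f):
    s,c=np.sin(f),np.cos(f); F=np.array([-130*s,130-130*c])
    return F+24*np.array([s,-c])+46*np.array([-c,-s])
def steps(f0,fs,z=None):
    # relative to the present pose, assumed to be at fold f0 on the handle
    st=get_state();R0=R.from_quat(st["tcp_rot"]);p0=st["eef_pos"]
    plan()
    for f in fs:
        d=hp(f)-hp(f0);w=own(*d,0)-own(0,0,0)
        dd=R0.inv().apply(w)
        print(round(f,2),[0,0,round(-(f-f0),3)],dd.round(4).tolist(), "handle",own(*hp(f),140))
E
python3 - <<'E'
from door import *
steps(0,np.arange(.05,.71,.05))
s=read_camera("scene")
crop(s,300,140,430,250,6,"s16.png")
E
```

```text
t 19.5 pos [ 0.5852 -0.0762  0.1223] jaw -78.9 open 0.125 F [-2.9  5.2  4.5] q [-0.3   0.21  1.88  0.    1.05  1.07]
0.05 [0, 0, np.float64(-0.05)] [-0.0052, 0.0021, -0.0] handle [ 0.5792 -0.0797  0.14  ]
0.1 [0, 0, np.float64(-0.1)] [-0.0103, 0.0038, -0.0] handle [ 0.5745 -0.0824  0.14  ]
0.15 [0, 0, np.float64(-0.15)] [-0.0153, 0.0052, -0.0] handle [ 0.5699 -0.0847  0.14  ]
0.2 [0, 0, np.float64(-0.2)] [-0.0201, 0.006, -0.0] handle [ 0.5653 -0.0865  0.14  ]
0.25 [0, 0, np.float64(-0.25)] [-0.0247, 0.0066, -0.0] handle [ 0.5608 -0.0879  0.14  ]
0.3 [0, 0, np.float64(-0.3)] [-0.0292, 0.0067, -0.0] handle [ 0.5565 -0.0889  0.14  ]
0.35 [0, 0, np.float64(-0.35)] [-0.0336, 0.0065, -0.0001] handle [ 0.5522 -0.0894  0.14  ]
0.4 [0, 0, np.float64(-0.4)] [-0.0376, 0.0058, -0.0001] handle [ 0.5481 -0.0896  0.14  ]
0.45 [0, 0, np.float64(-0.45)] [-0.0415, 0.0047, -0.0001] handle [ 0.544  -0.0892  0.14  ]
0.5 [0, 0, np.float64(-0.5)] [-0.0452, 0.0032, -0.0001] handle [ 0.5402 -0.0885  0.14  ]
0.55 [0, 0, np.float64(-0.55)] [-0.0486, 0.0013, -0.0001] handle [ 0.5364 -0.0873  0.14  ]
0.6 [0, 0, np.float64(-0.6)] [-0.0518, -0.001, -0.0001] handle [ 0.5329 -0.0857  0.14  ]
0.65 [0, 0, np.float64(-0.65)] [-0.0547, -0.0036, -0.0001] handle [ 0.5295 -0.0837  0.14  ]
0.7 [0, 0, np.float64(-0.7)] [-0.0574, -0.0066, -0.0001] handle [ 0.5262 -0.0813  0.14  ]
```

View pics/s16.png

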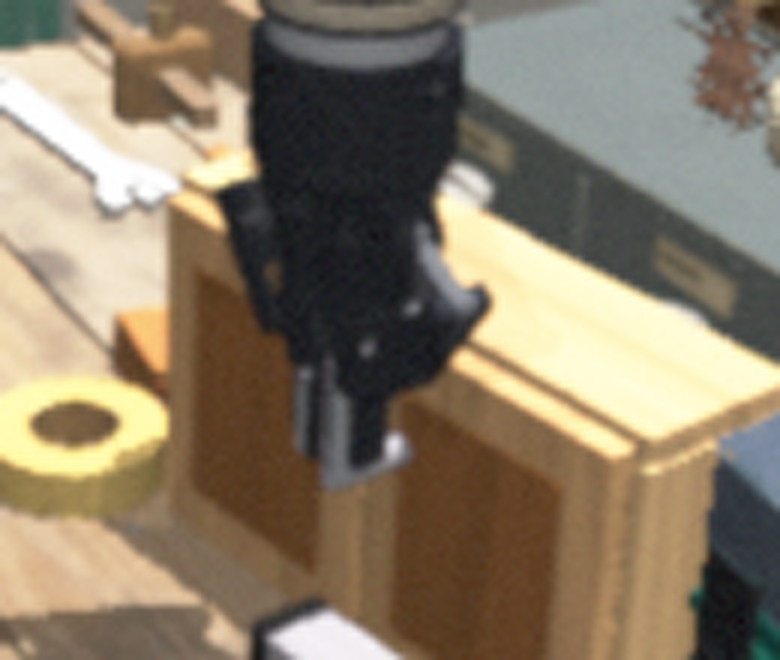

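Request:
{"name": "arm_command", "arguments": {"steps": [[[0,0,-0.05],[-0.005,0.002,0],-1],[[0,0,-0.1],[-0.01,0.004,0],-1],[[0,0,-0.15],[-0.015,0.005,0],-1],[[0,0,-0.2],[-0.02,0.006,0],-1],[[0,0,-0.25],[-0.025,0.0065,0],-1],[[0,0,-0.3],[-0.029,0.0067,0],-1],[[0,0,-0.3],[-0.029,0.0067,0],-1]]}}

```text
time: 20.42
eef_pos: [0.558, -0.088, 0.1223]
tcp_rot: [0.97, 0.244, 0.001, -0.001]
contact_force: [-1.2, 3.8, 2.5]
opening: 0.123
```

```bash
python3 - <<'E'
from door import *
steps(0.3,np.arange(.35,.91,.05))
t=read_camera("top");s=read_camera("scene")
crop(s,280,140,430,260,5,"s17.png")
crop(t,270,130,420,240,5,"t17.png")
E
```

```text
t 20.425 pos [ 0.558  -0.088   0.1223] jaw -61.8 open 0.123 F [-1.2  3.8  2.5] q [-0.34  0.16  1.94  0.    1.04  0.74]
0.35 [0, 0, np.float64(-0.05)] [-0.0039, -0.0015, -0.0] handle [ 0.5522 -0.0894  0.14  ]
0.4 [0, 0, np.float64(-0.1)] [-0.0077, -0.0034, -0.0] handle [ 0.5481 -0.0896  0.14  ]
0.45 [0, 0, np.float64(-0.15)] [-0.0111, -0.0056, -0.0] handle [ 0.544  -0.0892  0.14  ]
0.5 [0, 0, np.float64(-0.2)] [-0.0142, -0.0081, -0.0] handle [ 0.5402 -0.0885  0.14  ]
0.55 [0, 0, np.float64(-0.25)] [-0.0169, -0.0109, -0.0] handle [ 0.5364 -0.0873  0.14  ]
0.6 [0, 0, np.float64(-0.3)] [-0.0193, -0.014, -0.0] handle [ 0.5329 -0.0857  0.14  ]
0.65 [0, 0, np.float64(-0.35)] [-0.0213, -0.0174, -0.0] handle [ 0.5295 -0.0837  0.14  ]
0.7 [0, 0, np.float64(-0.4)] [-0.023, -0.021, -0.0] handle [ 0.5262 -0.0813  0.14  ]
0.75 [0, 0, np.float64(-0.45)] [-0.0243, -0.025, -0.0] handle [ 0.5232 -0.0784  0.14  ]
0.8 [0, 0, np.float64(-0.5)] [-0.0253, -0.0292, -0.0] handle [ 0.5203 -0.0751  0.14  ]
0.85 [0, 0, np.float64(-0.55)] [-0.0259, -0.0336, -0.0] handle [ 0.5177 -0.0715  0.14  ]
0.9 [0, 0, np.float64(-0.6)] [-0.0262, -0.0383, -0.0] handle [ 0.5152 -0.0675  0.14  ]
```

View pics/s17.png

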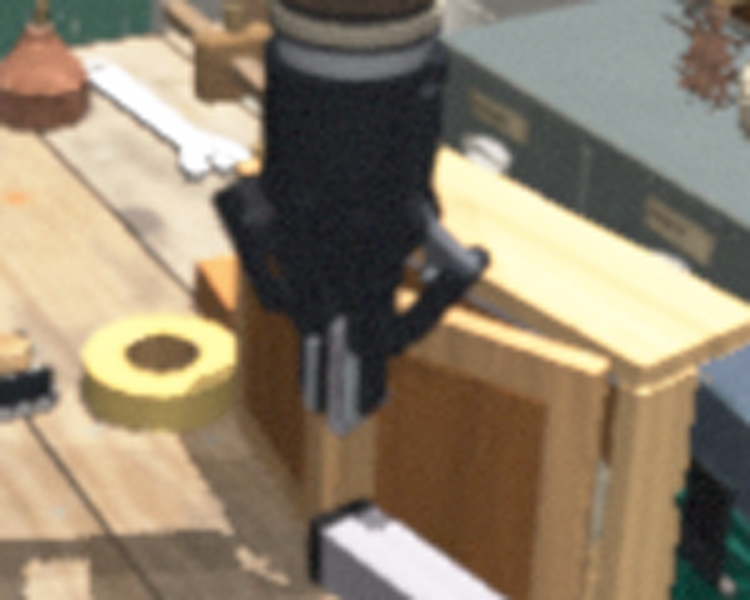

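View pics/t17.png

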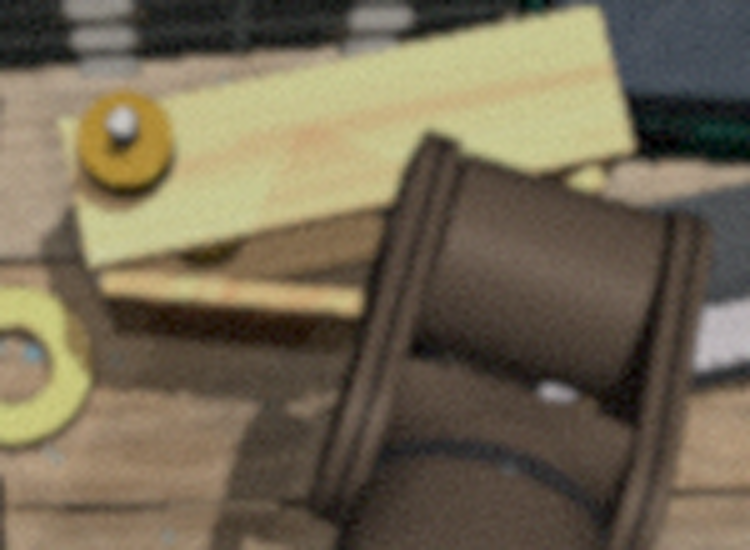

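Door folds freely. Continue.

Request:
{"name": "arm_command", "arguments": {"steps": [[[0,0,-0.05],[-0.004,-0.0015,0],-1],[[0,0,-0.1],[-0.0077,-0.0034,0],-1],[[0,0,-0.15],[-0.011,-0.0056,0],-1],[[0,0,-0.2],[-0.014,-0.008,0],-1],[[0,0,-0.25],[-0.017,-0.011,0],-1],[[0,0,-0.3],[-0.019,-0.014,0],-1],[[0,0,-0.35],[-0.021,-0.0175,0],-1],[[0,0,-0.4],[-0.023,-0.021,0],-1],[[0,0,-0.45],[-0.0243,-0.025,0],-1],[[0,0,-0.5],[-0.0253,-0.029,0],-1],[[0,0,-0.55],[-0.026,-0.0336,0],-1],[[0,0,-0.6],[-0.026,-0.038,0],-1]]}}

```text
time: 22.02
eef_pos: [0.5174, -0.0677, 0.1223]
tcp_rot: [0.854, 0.52, 0.001, 0.001]
contact_force: [-1.0, -0.1, -0.0]
opening: 0.129
```

```bash
python3 - <<'E'
from door import *
steps(0.9,list(np.arange(.95,1.41,.05))+[1.42])
E
```

```text
t 22.025 pos [ 0.5174 -0.0677  0.1223] jaw -27.4 open 0.129 F [-1.  -0.1 -0. ] q [-0.32  0.07  2.04  0.    1.03  0.15]
0.95 [0, 0, np.float64(-0.05)] [0.0029, -0.004, -0.0] handle [ 0.513 -0.063  0.14 ]
1.0 [0, 0, np.float64(-0.1)] [0.0062, -0.008, -0.0] handle [ 0.511  -0.0583  0.14  ]
1.05 [0, 0, np.float64(-0.15)] [0.0099, -0.0119, -0.0] handle [ 0.5092 -0.0531  0.14  ]
1.1 [0, 0, np.float64(-0.2)] [0.0141, -0.0158, -0.0] handle [ 0.5076 -0.0476  0.14  ]
1.15 [0, 0, np.float64(-0.25)] [0.0186, -0.0198, -0.0] handle [ 0.5062 -0.0418  0.14  ]
1.2 [0, 0, np.float64(-0.3)] [0.0235, -0.0235, -0.0] handle [ 0.5051 -0.0357  0.14  ]
1.25 [0, 0, np.float64(-0.35)] [0.0289, -0.0273, -0.0] handle [ 0.5042 -0.0293  0.14  ]
1.3 [0, 0, np.float64(-0.4)] [0.0345, -0.0309, -0.0] handle [ 0.5036 -0.0226  0.14  ]
1.35 [0, 0, np.float64(-0.45)] [0.0405, -0.0345, -0.0] handle [ 0.5032 -0.0156  0.14  ]
1.4 [0, 0, np.float64(-0.5)] [0.0468, -0.0379, -0.0] handle [ 0.503  -0.0084  0.14  ]
1.42 [0, 0, -0.52] [0.0495, -0.0393, -0.0] handle [ 0.503  -0.0055  0.14  ]
```

Request:
{"name": "arm_command", "arguments": {"steps": [[[0,0,-0.05],[0.003,-0.004,0],-1],[[0,0,-0.1],[0.006,-0.008,0],-1],[[0,0,-0.15],[0.01,-0.012,0],-1],[[0,0,-0.2],[0.014,-0.016,0],-1],[[0,0,-0.25],[0.0186,-0.02,0],-1],[[0,0,-0.3],[0.0235,-0.0235,0],-1],[[0,0,-0.35],[0.029,-0.0273,0],-1],[[0,0,-0.4],[0.0345,-0.031,0],-1],[[0,0,-0.45],[0.0405,-0.0345,0],-1],[[0,0,-0.5],[0.047,-0.038,0],-1],[[0,0,-0.52],[0.0495,-0.0393,0],-1],[[0,0,-0.52],[0.0495,-0.0393,0],-1]]}}

```text
time: 23.52
eef_pos: [0.5041, -0.0071, 0.1223]
tcp_rot: [0.692, 0.722, -0.002, 0.001]
contact_force: [-6.0, -2.6, 4.3]
opening: 0.123
```

```bash
python3 - <<'E'
from door import *
steps(1.4,[1.42,1.44,1.46])
t=read_camera("top");s=read_camera("scene")
crop(s,270,140,430,265,4.8,"s18.png")
crop(t,270,130,420,240,5,"t18.png")
E
```

```text
t 23.525 pos [ 0.5041 -0.0071  0.1223] jaw 2.5 open 0.123 F [-6.  -2.6  4.3] q [-0.21  0.03  2.08 -0.    1.03 -0.25]
1.42 [0, 0, -0.02] [0.003, 0.0001, -0.0] handle [ 0.503  -0.0055  0.14  ]
1.44 [0, 0, -0.04] [0.0059, 0.0004, -0.0] handle [ 0.5031 -0.0025  0.14  ]
1.46 [0, 0, -0.06] [0.009, 0.0006, -0.0] handle [5.031e-01 5.000e-04 1.400e-01]
```

View pics/s18.png

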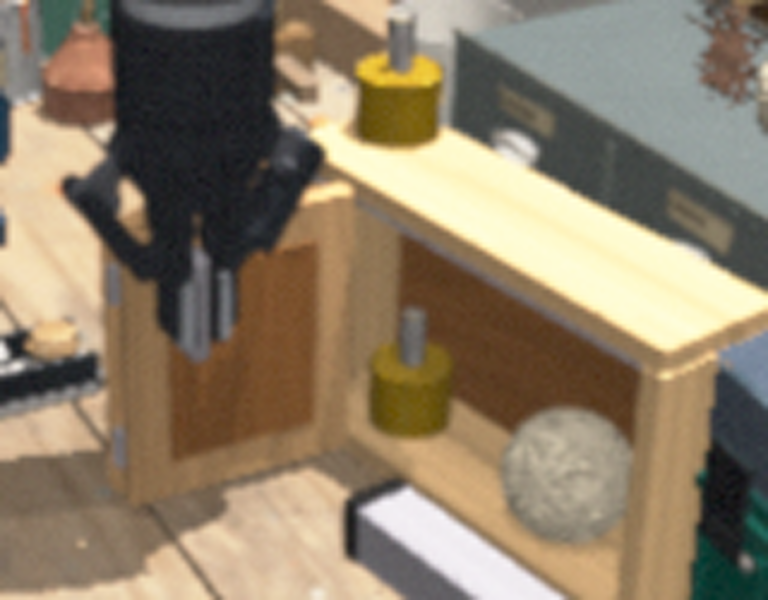

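View pics/t18.png

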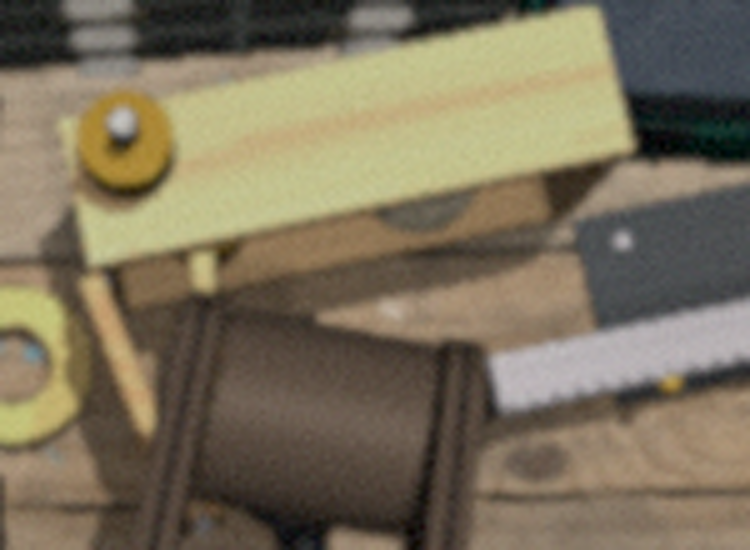

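Request:
{"name": "arm_command", "arguments": {"steps": [[[0,0,0],[0.003,0,0],-1],[[0,0,0],[0.006,0,0],-1],[[0,0,0],[0.006,0,0],-1]]}}

```text
time: 24.0
eef_pos: [0.504, -0.0068, 0.1224]
tcp_rot: [0.691, 0.723, -0.007, 0.005]
contact_force: [-2.7, -16.2, 0.1]
opening: 0.127
```

```bash
python3 - <<'E'
from door import *
plan()
E
```

```text
t 24.0 pos [ 0.504  -0.0068  0.1224] jaw 2.6 open 0.127 F [ -2.7 -16.2   0.1] q [-0.21  0.03  2.08 -0.02  1.03 -0.24]
```

Request:
{"name": "arm_command", "arguments": {"steps": [[[0,0,0],[-0.0005,0,0],-1],[[0,0,0],[-0.0005,0,0],0.4],[[0,0,0],[-0.0005,0,0],0.4],[[0,0,0],[-0.0005,0,0],0.4],[[0,0,0],[-0.0005,0,0],0.4],[[0,0,0],[-0.0005,0,-0.03],0.4],[[0,0,0],[-0.0005,0,-0.07],0.4],[[0,0,0],[-0.0005,0,-0.12],0.4],[[0,0,0],[-0.0005,0,-0.16],0.4],[[0,0,0],[-0.0005,0,-0.16],0.4]]}}

```text
time: 25.25
eef_pos: [0.5064, -0.0048, 0.2871]
tcp_rot: [0.691, 0.723, -0.004, 0.009]
contact_force: [-0.6, 0.2, -0.0]
opening: 0.699
```

```bash
python3 - <<'E'
from door import *
plan(((.47,-.2,.3),0))
t=read_camera("top");s=read_camera("scene")
crop(s,270,140,430,265,4.8,"s19.png")
crop(t,240,130,420,260,4.2,"t19.png")
E
```

```text
t 25.25 pos [ 0.5064 -0.0048  0.2871] jaw 2.6 open 0.699 F [-0.6  0.2 -0. ] q [-0.2  -0.14  1.92 -0.02  1.35 -0.24]
(0.47, -0.2, 0.3) 0 -> [0.006, 0.018, 0.045] [-0.1935, -0.0451, -0.0095]
```

View pics/s19.png

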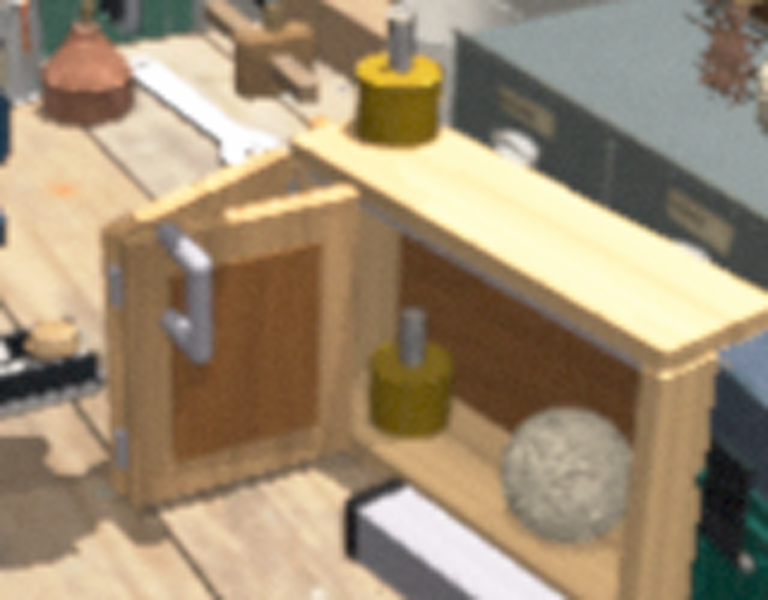

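View pics/t19.png

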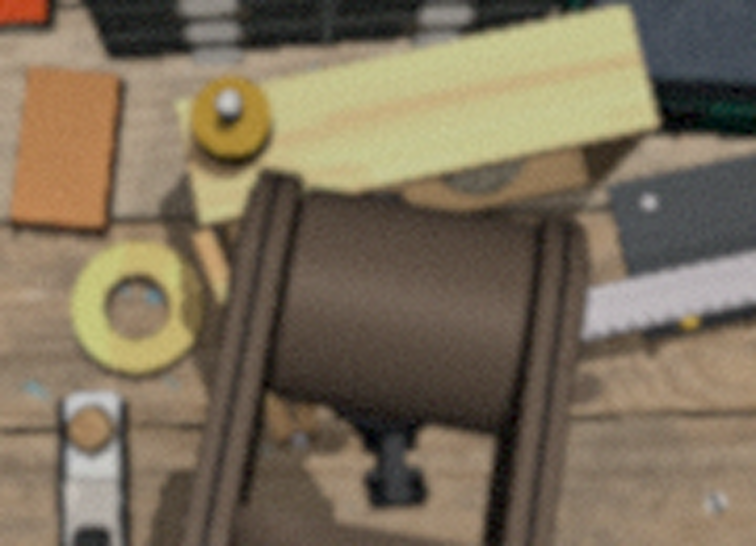

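Door stays open with the hand clear. I'll move the arm away for a final look.

Request:
{"name": "arm_command", "arguments": {"steps": [[[0,0,0],[-0.05,-0.02,-0.02],0.4],[[0,0,0],[-0.1,-0.03,-0.03],0.4],[[0,0,0],[-0.15,-0.04,-0.03],0.4],[[0,0,0],[-0.2,-0.05,-0.03],0.4],[[0,0,0],[-0.25,-0.05,-0.03],0.4],[[0,0,0],[-0.3,-0.05,-0.03],0.4],[[0,0,0],[-0.35,-0.05,-0.03],0.4],[[0,0,0],[-0.4,-0.05,-0.03],0.4],[[0,0,0],[-0.4,-0.05,-0.03],0.4],[[0,0,0],[-0.4,-0.05,-0.03],0.4]]}}

```text
time: 26.6
eef_pos: [0.472, -0.4049, 0.3166]
tcp_rot: [0.691, 0.723, -0.006, 0.003]
contact_force: [-0.1, 0.7, 0.1]
opening: 0.697
```

```bash
python3 - <<'E'
from door import *
plan()
t=read_camera("top");s=read_camera("scene")
crop(t,240,120,480,290,3.3,"t20.png")
crop(s,220,140,480,370,2.6,"s20.png")
E
```

```text
t 26.6 pos [ 0.472  -0.4049  0.3166] jaw 2.6 open 0.697 F [-0.1  0.7  0.1] q [-0.87  0.12  1.62 -0.01  1.4  -0.91]
```

View pics/t20.png

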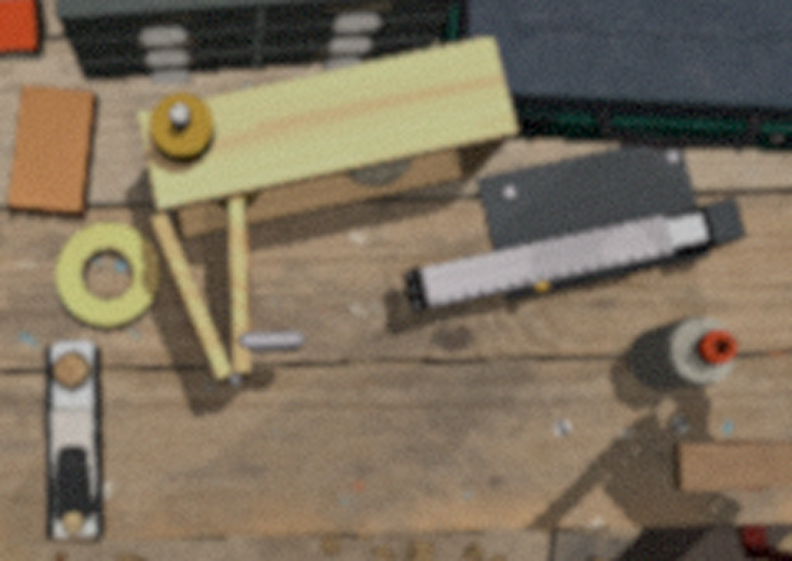

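View pics/s20.png

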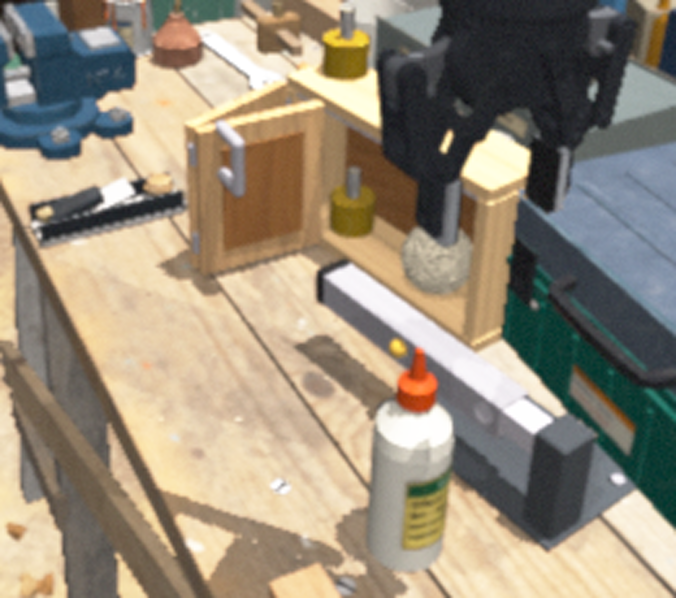

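```bash
python3 - <<'E'
from door import *
t=read_camera("top")
T=lambda x,y:(x/3.3+240-.35,y/3.3+120-.35)
for a,b in(((163,216),(224,378)),((236,196),(241,374))):
    A=onz(t,*T(*a),.164);B=onz(t,*T(*b),.164);v=B-A
    print(np.degrees(np.arctan2(v[1],v[0]))%360-180-np.degrees(P[2]),np.linalg.norm(v))
# handle bar centre expectation from f=1.4
print(own(*hp(1.4),169), onz(t,*T(298,340),.165))
E
```

```text
8.3635387078269 0.12589990127100462
-10.791529257073256 0.1297706301617419
[ 0.503  -0.0084  0.169 ] [ 0.50151849 -0.00889816  0.165     ]
```

```bash
python3 -c "
from plant import *
print(sign_off())"
```

```text
the job is handed in; nothing more can be done
None
```

The cupboard is unbarred and its door is folded fully open. I handed the job in at about 27 s of the 61 s allowed; no verdict was reported.

- **Bar:** I pinched the spring pin flush and slid the sleeve 90 mm off the door. The pin shows standing out through the second hole in both cameras.
- **Plane:** I lifted the block plane and set it down on its sole at about (0.435, 0.17), well outside the door's path. It was placed before the door moved.
- **Door:** I drew the door by its handle to its stop. A further 6 mm push gave 16 N and moved the handle under 1 mm. After release the panel angles in the top view give a fold of about 2.80 rad, and the handle is within about 2 mm of where a full fold puts it.
- **Everything else:** In the last pictures the glue bottle is upright, and the tape, sanding block and hole saw look unmoved. The gripper touches nothing.

The forces I read stayed under about 17 N, checked at the end of each move only.

When locating the cupboard, two points fitted less well than the rest: the foot plate's far right corner (about 4 pixels off in both views) and the pin in the scene view (about 3.6 pixels off). I treated these as small camera and picking errors, and both grasps went as planned.

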